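Hold the unread slide, label up, home in the label reader

TASK

Of the three thick glass slides on the drying rack, two have been read and turned face down; one still lies label up. Tell its frosted end by the notched corner, pick that slide up by the clear end and feed it, label up and frosted end first, into the label reader's slot until the sprung carriage is fully home. The carriage would push it out again, so finish while still holding the slide there; leave the two read slides, the dropper bottle and the marker alone.

Things in the scene. Friction and masses are not known exactly. Their poses are not given: they have to be found in the camera images.
- slide_center (a point): Centre (half-way up) of the unread slide: glass, 76 x 26 x 5 mm, 30 g, lying flat, underside 26 mm over the table. x points along its length to the frosted end, z out of the label face (up), y left. The 22 mm at the frosted end are whitish with a yellow barred label on top; one corner there (-y side) has a notch 9 mm along by 8 mm across. The rest is clear greenish glass with a pink specimen.
- slide_grip (a point): Point on the slide's centre line, half-way up, 18 mm from its centre towards the clear end, axes as slide_center: place to take the slide by its two long edges (26 mm apart) from above. 56 mm from here to the frosted edge, 20 mm to the clear edge. The rack's rail runs under the slide 15 mm from here; below the fingers it is open down to the table.
- slide_end (a point): Middle of the edge of the slide's frosted end, half-way up, 38 mm from its centre, axes as slide_center. Seen from above with the frosted end pointing away from you, the notched corner is on the RIGHT when the label is up, on the left when a slide lies face down.
- done_a_center (a point): Centre (half-way up) of a slide already read, same size, lying face down (label underneath, notch on the left of its frosted end); frosted end towards its +x. Leave alone.
- done_b_center (a point): Centre (half-way up) of the other slide already read, also face down; frosted end towards its -x. Leave alone.
- rack: Fixed aluminium drying rack, three places 76 mm apart along its y (50 mm free between slides); origin on the table under its middle, x along the slides. Two rails (x +-33 to +-38 mm, top 26 mm over the table) carry the slides between 3 mm end lips and 4 mm white pegs, about 1.5 mm play. Foot bars 8 mm high at y +-107 mm. Open between the rails.
- reader: Fixed light grey label reader, 110 mm wide (y); origin on the table under its middle, x pointing into the slot in its front. Slot 29 mm wide, 9 mm high (z 40 to 49 mm), straight from x -50 mm. Deck with clear window over the slot 56 mm high; camera head 87 mm high behind x 7 mm. With the carriage home a slide's leading edge is at x -23 mm.
- slot_mouth (a point): Centre of the slot (44.5 mm over the table) in the plane of its flared mouth (about 38 x 18 mm, 60 mm in front of the reader's origin); x points into the slot, y left, z up. A slide goes in level along x. A blue key in the slot's right corner (y -8.5 to -14.5 mm, from 30 mm beyond the mouth) fits the notch; a slide entering any other way round stops at 30 mm.
- carriage (a joint): Orange sprung carriage in the slot, in m: 0 when empty (met when the leading edge is 27 mm beyond the mouth), 0.010 fully home at a hard stop (37 mm beyond). The spring pushes back with about 3 N at 0 and 7 N at home, and returns it when let go.
- dropper: White dropper bottle with yellow cap, 30 mm across, 60 mm high, loose, standing between rack and reader; origin at the centre of its underside. Leave alone.
- marker: Marker pen, white with dark cap, 137 mm long, 13 mm thick, loose, lying in front of the work; origin under its middle, y along its length. Leave alone.
There are look-alikes about, which are no part of the job. What is shaped like the part that bears slide_center but green is not meant.

How it is judged:
On the way, in this order (a step that is already met when the one before it is completed fails the run):
1. the slide is lifted off the rack by the gripper, label up (height (world z) of slide_center above 0.036 m and angle between slide_center's own z axis and vertical below 0.35 rad and contact force between the fingers and slide above 0.5 N and contact force between slide and rack below 0.05 N), for 0.2 s.
2. its frosted end is in the slot's mouth, label up (x of slide_end in the frame of slot_mouth above 0.008 m and y of slide_end in the frame of slot_mouth between -0.006 and 0.006 m and z of slide_end in the frame of slot_mouth between -0.006 and 0.006 m and angle between slide_center's own z axis and vertical below 0.35 rad), for 0.05 s.
At the end, for the whole second after the job is handed in: The gripper holds the slide in the reader's slot: label up and level within 8 degrees, in line within 7, frosted edge first, at least 34 mm beyond the mouth and within 4 mm of the slot's middle, carriage pushed in at least 7.5 of its 10 mm, grip over 1 N, the rack no longer touched (value of joint carriage above 0.0075 m and x of slide_end in the frame of slot_mouth above 0.034 m and y of slide_end in the frame of slot_mouth between -0.004 and 0.004 m and angle between slide_center's own z axis and vertical below 0.15 rad and angle between the x axis of slide_center and the x axis of reader, either way round below 0.12 rad and height (world z) of slide_grip above 0.036 m and contact force between the fingers and slide above 1 N and contact force between slide and rack below 0.05 N); the arm keeps its last pose, push and grip.
It fails at once if a slide already read is disturbed (moved over 10 mm) (distance of any of done_a_center, done_b_center from where it was at the start of the episode above 0.01 m).
It fails at once if the dropper bottle or the marker is disturbed (moved over 20 mm) (distance of any of dropper, marker from where it was at the start of the episode above 0.02 m).
It fails at once if the slide is dropped on the table (height (world z) of slide_center below 0.015 m).
It also fails if it takes over 45 s, if anything falls off the work surface, if the arm or the gripper's body presses on something with over 40 N, if the wrist force passes 120 N, or if a joint passes its speed limit or range.

ROBOT

A 6-joint arm with a two-finger parallel gripper is mounted at the origin on a cart in front of the work surface, level with it; the furniture and walls round the work are solid. World frame = base frame: x ahead of the robot, y to its left, z up, the work surface at z = 0. Lengths are in m, angles in rad, forces in N, time in s.
With the tool pointing down it reaches from about 0.35 to 0.775 m from the base axis. Payload 5.5 kg.
Tool frame: the origin (TCP) lies on the centre line of the jaws, within the pads' length; the fingertips stand 11 mm ahead of it and the grasp point (between the pads) lies 8 mm behind it; z points along the fingers, y is the direction in which the jaws open and shut (so a half turn about z gives the same grasp; the last joint's range is limited). The gripper opens to 85 mm and grips with 20 to 120 N. Pads are 22 mm wide; open, the fingers measure 114 mm over their backs; the gripper's body (76 mm by 85 mm) begins 54 mm behind the grasp point. The pads swing forward as they close: fully open they stand 13 mm farther back than shut.
Start: joints at [-1.43, 0.313, 0.046, 1.304, 0, 1.431], TCP at [0.159, -0.553, 0.221] pointing down, gripper open.
Joint ranges: [-2.76, 2.76], [-0.86, 1.69], [-1.03, 1.26], [-2.2, 2.34], [-1.47, 1.5], [-3.14, 3.14]. Speed limits (rad/s): [2.57, 2.57, 3.14, 3.14, 3.14, 3.14].

INTERFACE

Orientations are given as a unit quaternion [w, x, y, z].
In Python, from workcell import env, imaging, order gives the robot as it stands. The module is installed in compiled form; this text tells all that it offers.
- The arm moves only by the tool move_arm, never from a script. Its argument "deltas" is one flat list of numbers, 7 for each row, row after row: the gripper's target within -1 to 1 (shut at 1, half-way at 0, fully open at -1), then the shift along the tool's x, y, z in m, then the turn, a rotation vector about the tool's x, y, z in degrees. In form: [jaw, tx, ty, tz, ax, ay, az, jaw, tx, ty, tz, ax, ay, az, ...]. A call has 1 to 10 rows; each row shifts and turns the commanded pose from where the row before left it, along the tool's axes as they then stand; what a row does not reach is not made up. A row lasts 1/8 s, in which the tool goes at most 62.5 mm and 10.7 degrees, less where a joint would pass 70% of its speed; a pose out of reach is approached as far as the arm can. A call is refused whole if a number of a shift passes 0.0625 or a number of a turn 10.7, either way. A call with a gripper value outside its range is refused whole. The fingers move at their own pace and stop on an object; "squeeze" is the grip in N (left out, the last holds). Time passes only in rows, so rows that do not move let the fingers close. It gives the time, the measured TCP pose, the force and the opening at its end, in the units of the state.
- env.get_state(): the state, without advancing time (a new reading comes with each control period).
- imaging.read_camera(name): name is "scene" or "top"; returns a dict with "img" (480x640x3 uint8, red, green, blue), "z_map" (480x640 float32, m along the optical axis (not along the pixel's ray), 0 where there is no reading), "fx", "fy", "cx", "cy" (pixels), "rvec" (rotation vector, rad) and "tvec" (3), from world to camera coordinates, as OpenCV has them. Camera axes: x right, y down, z forward; pixel columns grow to the right and rows downward; lengths in m; the calibration is good to about 2 mm. A picture is of the moment at which its call begins.
- order.hand_in(): hands the job in, once; it reports no verdict.
Trained networks look in a picture, given as the dict that the camera call returned (one of the last four; its "shot" number tells which), for a name from the list of things; names that differ only in an ending like _2 or _b are one class to them, and where a whole thing is asked for, a point or a joint stands for the part that bears it (a point fixed in the world has none). Each returns a list of dicts, best first, with "confidence" (0 to 1); they miss things now and then, are a little off and sometimes report something else, mostly with a low value. They report only what shows in the picture. A call takes as long as a camera call. They do not tell look-alikes from the thing itself.
- imaging.recognise(picture, thing): "centre" ([column, row] in pixels, amid what is visible of it).
- imaging.cut_out(picture, thing): "mask" (480x640 bool, what is visible of it) and "centre" ([column, row] in pixels, amid what is visible of it).
The state is a dict: "clock": time; "joint_pos": joint angles; "qvel": joint speeds; "tau": joint torques, N m; "tcp_pos": TCP position; "orientation": TCP orientation; "wrist_force": force on the tool from outside, world axes, zero at the start; "ft_torque": the same for the moment, N m; "finger_gap": finger opening in m.
Only numpy, scipy, OpenCV 4.12 (cv2) and the standard library are available. Lean on these libraries where they do the work, as an engineer would, in place of code of your own. Each camera call takes 0.05 s, during which the arm holds its last target.

## Working session

There is one attempt and no reset: what is moved stays moved. The work goes in short steps, Python scripts to look and compute and a tool call to move; the robot and the scene stay as the last step left them, time stands still between calls to the robot, and variables do not carry over. Pictures are saved under pics/ and viewed, and the job is handed in when it is done.

Besides the shell and the picture viewer there is one more tool, called after "Emit:" by a JSON object that holds its "api" and its "payload", one argument or row to a line. move_arm: Moves the arm, as the interface text tells. Its arguments: {"type":"object","properties":{"deltas":{"type":"array"},"squeeze":{"type":"number"}},"required":["deltas"]}

```bash
mkdir -p pics; cat > h.py <<'E'
import numpy as np, cv2, pickle
from workcell import env, imaging, order
def cam(n):
    p=imaging.read_camera(n); return p
def save(p,name): cv2.imwrite('pics/'+name,cv2.cvtColor(p['img'],cv2.COLOR_RGB2BGR))
def RT(p): return cv2.Rodrigues(np.array(p['rvec'],float))[0],np.array(p['tvec'],float).ravel()
def ray(p,u,v):
    R,t=RT(p); d=R.T@np.array([(u-p['cx'])/p['fx'],(v-p['cy'])/p['fy'],1.]); return -R.T@t,d
def onz(p,u,v,z):
    o,d=ray(p,u,v); return o+d*(z-o[2])/d[2]
def dep(p,u,v):
    o,d=ray(p,u,v); return o+d*p['z_map'][int(round(v)),int(round(u))]
def proj(p,X):
    R,t=RT(p); c=R@np.array(X,float)+t; return p['fx']*c[0]/c[2]+p['cx'],p['fy']*c[1]/c[2]+p['cy']
E
python3 - <<'E'
from h import *
for n in('scene','top'):
    p=cam(n); save(p,n+'0.png'); pickle.dump(p,open(n+'0.pkl','wb'))
    o,d=ray(p,320,240); print(n,o,d,p['fx'])
    for t in('slide_center','done_a_center','rack','reader','dropper','marker','carriage'):
        r=imaging.cut_out(p,t)
        for k in r:
            print(t,round(k['confidence'],2),np.round(k['centre'],1),k['mask'].sum(), np.round(dep(p,*k['centre']),3))
print(env.get_state())
E
```

```text
scene [0.03032106 0.59421541 0.46284345] [ 0.54744438 -0.69077705 -0.47241797] 465.11581700426376
done_a_center 0.46 [366.6 215. ] 184 [ 0.526 -0.196  0.029]
rack 0.77 [359.1 225.6] 808 [ 0.543 -0.193 -0.001]
reader 0.76 [196.2 266.7] 5040 [0.608 0.2   0.053]
dropper 0.68 [273.9 232. ] 398 [0.619 0.001 0.035]
marker 0.81 [343.2 311.4] 374 [0.375 0.098 0.01 ]
marker 0.45 [386.7 205.5] 226 [ 0.517 -0.265  0.03 ]
marker 0.31 [337.5 221.9] 228 [ 0.553 -0.125  0.031]
top [ 0.25050521 -0.04565649  1.20176763] [ 0.20821625 -0.0033439  -0.97837932] 609.2155767184679
slide_center 0.83 [438.4 245.6] 486 [ 0.512 -0.282  0.03 ]
slide_center 0.74 [422.2 320.3] 550 [ 0.366 -0.265 -0.001]
done_a_center 0.76 [403.2 231.1] 510 [ 0.534 -0.211  0.029]
rack 0.73 [387.1 243.7] 1408 [ 0.512 -0.185 -0.001]
reader 0.97 [210.4 167.1] 3736 [0.62  0.18  0.053]
dropper 0.79 [306.  179.4] 243 [ 0.618 -0.01   0.04 ]
marker 0.69 [436.3 246.7] 465 [ 0.509 -0.278  0.031]
marker 0.59 [246.4 296.6] 461 [0.376 0.082 0.014]
{'clock': 0.8, 'joint_pos': array([-1.42959624e+00,  3.13143219e-01,  4.61193340e-02,  1.30362090e+00,
       -3.37644679e-05,  1.43119039e+00]), 'qvel': array([ 1.69001301e-04, -5.32950697e-05, -1.31451332e-03,  3.88516473e-04,
        8.71060315e-04, -8.48798655e-04]), 'tau': array([-2.00008340e-03, -4.80388820e+01,  2.98796010e+01, -2.16466469e-04,
       -1.98666944e-04, -2.19110711e-05]), 'tcp_pos': array([ 0.15933303, -0.55252641,  0.22126344]), 'orientation': array([ 7.57829636e-05,  9.90159675e-01,  1.39942173e-01, -1.68218346e-05]), 'wrist_force': array([-1.27278974, -0.67011656,  0.05127125]), 'ft_torque': array([ 0.01930135, -0.03238809, -0.0708566 ]), 'finger_gap': 0.0853222687097882}
```

```bash
python3 - <<'E'
import cv2
a=cv2.imread('pics/top0.png'); 
cv2.imwrite('pics/top0c.png',cv2.resize(a[190:345,330:480],None,fx=5,fy=3.8*1.0,interpolation=cv2.INTER_CUBIC) if 0 else cv2.resize(a[200:345,330:480],(600,580),interpolation=cv2.INTER_CUBIC))
cv2.imwrite('pics/top0r.png',cv2.resize(a[110:230,150:310],None,fx=4,fy=4,interpolation=cv2.INTER_CUBIC))
b=cv2.imread('pics/scene0.png'); 
cv2.imwrite('pics/scene0c.png',cv2.resize(b[190:265,310:430],None,fx=6,fy=6,interpolation=cv2.INTER_CUBIC))
E
```

```text
(no output)
```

View pics/top0.png

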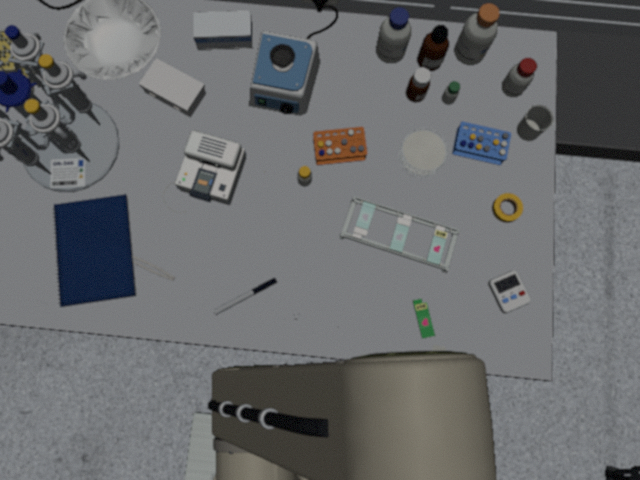

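View pics/scene0.png

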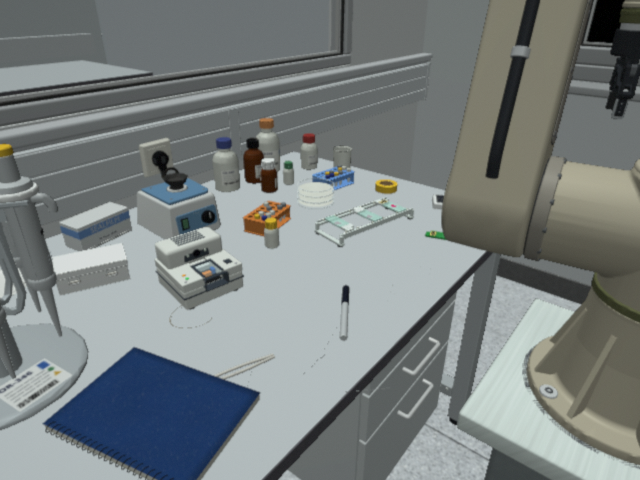

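View pics/top0c.png

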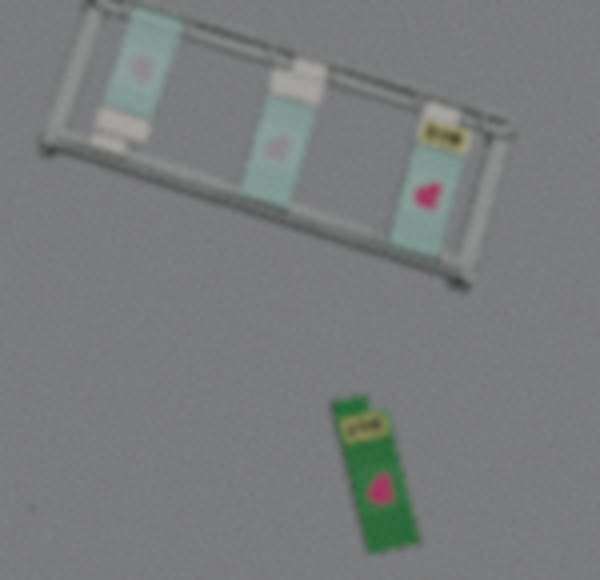

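View pics/top0r.png

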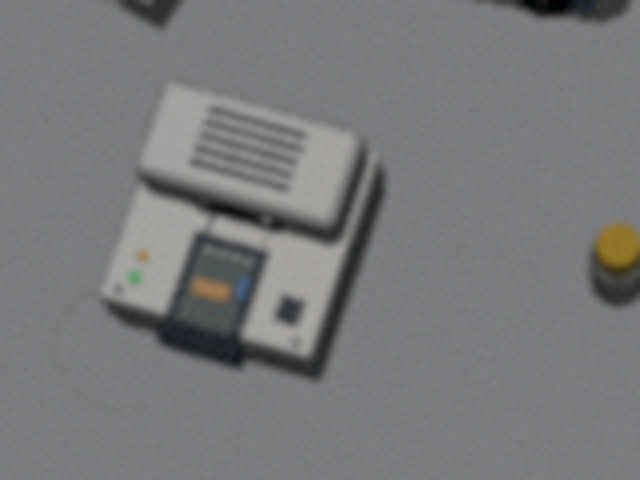

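View pics/scene0c.png

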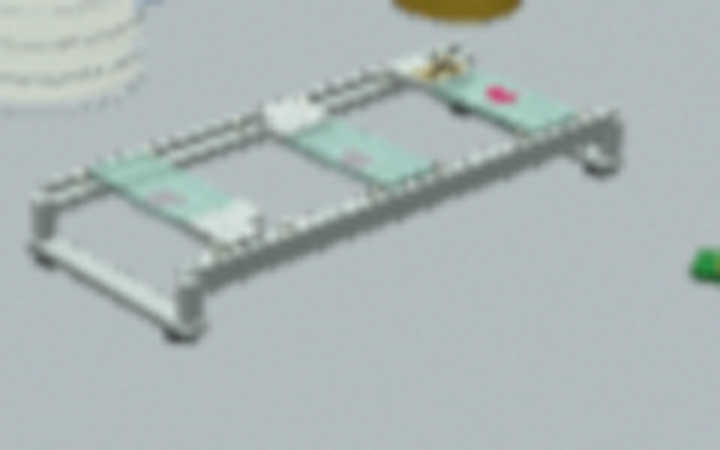

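The label-up slide is at top-camera pixel (438,246). The other candidates are the face-down slides at (365,217) and (402,232), which have faint pink specimens and no yellow label, and the green look-alike on the table at (424,318). In the crop the (438,246) slide has a yellow barred label and a bright pink specimen. Its frosted end points up in the image, with the notch at the right. I'll measure it precisely now.

```bash
python3 - <<'E'
from h import *
p=cam('top')
def pts(mask,z):
    v,u=np.nonzero(mask); return np.array([onz(p,a,b,z)[:2] for a,b in zip(u,v)])
for t in ('slide_center','done_a_center'):
  for k in imaging.cut_out(p,t)[:3]:
    P=pts(k['mask'],0.031); r=cv2.minAreaRect((P*1000).astype(np.float32)); print(t,k['centre'],P.mean(0),r)
k=imaging.cut_out(p,'reader')[0]; m=k['mask']
v,u=np.nonzero(m); W=np.array([dep(p,a,b) for a,b in zip(u,v)])
print(np.histogram(W[:,2],bins=np.arange(0,.1,.006)))
for lo,hi in((.05,.062),(.08,.095),(.05,.095)):
    s=(W[:,2]>lo)&(W[:,2]<hi); r=cv2.minAreaRect((W[s,:2]*1000).astype(np.float32)); print(lo,s.sum(),W[s,2].mean(),r,cv2.boxPoints(r).round(0).tolist())
k=imaging.cut_out(p,'rack')[0]
P=pts(k['mask'],0.026); r=cv2.minAreaRect((P*1000).astype(np.float32)); print('rack',r)
a=p['img'][215:275,410:470]
cv2.imwrite('pics/slidezoom.png',cv2.resize(a[:,:,::-1],None,fx=10,fy=10,interpolation=cv2.INTER_CUBIC))
E
```

```text
slide_center [422.3, 321.3] [ 0.36662923 -0.2617357 ] ((367.9106140136719, -261.51483154296875), (72.98710632324219, 26.120100021362305), 17.483612060546875)
slide_center [437.9, 245.4] [ 0.51364283 -0.2804867 ] ((513.6857299804688, -280.2911376953125), (27.79804039001465, 76.34671020507812), 77.23773956298828)
done_a_center [402.7, 231.8] [ 0.52837286 -0.20625768] ((530.3003540039062, -206.01531982421875), (24.714284896850586, 73.98500061035156), 79.45608520507812)
(array([   5,   28,   43,   31,   66,   92,   65,  135, 1199,  496,   73,
         65,   76,  610,  691,    7]), array([0.   , 0.006, 0.012, 0.018, 0.024, 0.03 , 0.036, 0.042, 0.048,
       0.054, 0.06 , 0.066, 0.072, 0.078, 0.084, 0.09 , 0.096]))
0.05 1519 0.05340345379016973 ((614.1043090820312, 182.46688842773438), (111.07612609863281, 117.96092987060547), 80.0506591796875) [[546.0, 138.0], [663.0, 118.0], [682.0, 227.0], [566.0, 247.0]]
0.08 1244 0.08440097973354503 ((648.1937255859375, 175.573486328125), (103.76021575927734, 52.10475540161133), 79.6255111694336) [[613.0, 129.0], [664.0, 120.0], [683.0, 222.0], [632.0, 231.0]]
0.05 3015 0.0677837978862991 ((615.0635986328125, 182.28497314453125), (110.94475555419922, 119.7200927734375), 79.5999526977539) [[546.0, 139.0], [664.0, 117.0], [684.0, 226.0], [566.0, 248.0]]
rack ((528.9799194335938, -205.1317138671875), (221.8072052001953, 91.14418029785156), 77.22510528564453)
```

View pics/slidezoom.png

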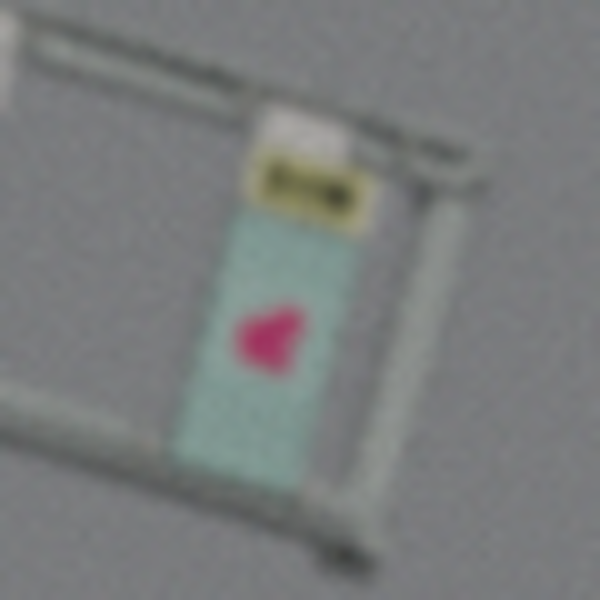

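The zoom confirms it: frosted end at the top of the crop, notch on the right, so this slide is label up. Next I'll overlay the pose estimates on both cameras.

```bash
cat > ov.py <<'E'
from h import *
def fr(o,yaw):
    c,s=np.cos(np.radians(yaw)),np.sin(np.radians(yaw))
    return lambda x,y,z:(o[0]+c*x-s*y,o[1]+s*x+c*y,z)
def draw(p,polys,box,f,name):
    u0,v0,u1,v1=box
    im=cv2.resize(p['img'][v0:v1,u0:u1,::-1],None,fx=f,fy=f,interpolation=cv2.INTER_CUBIC)
    for P,col in polys:
        q=np.array([[((u-u0+.5)*f-.5),((v-v0+.5)*f-.5)] for u,v in (proj(p,X) for X in P)])
        cv2.polylines(im,[np.int32(q.round())],True,col,1)
    cv2.imwrite('pics/'+name,im)
def reader(o,yaw):
    g=fr(o,yaw)
    return [([g(-50,0,0)]*0 or [g(x/1e3,y/1e3,.056) for x,y in((-50,-55),(7,-55),(7,55),(-50,55))],(0,0,255)),
     ([g(x/1e3,y/1e3,.087) for x,y in((7,-55),(50,-55),(50,55),(7,55))],(255,0,0)),
     ([g(-.06,y/1e3,z/1e3) for y,z in((-19,35.5),(19,35.5),(19,53.5),(-19,53.5))],(0,255,255))]
def slide(o,yaw,z=.031):
    g=fr(o,yaw); return [([g(x/1e3,y/1e3,z) for x,y in((-38,-13),(29,-13),(29,-5),(38,-5),(38,13),(-38,13))],(0,0,255))]
E
python3 - <<'E'
from ov import *
R=reader((.6151,.1823),-10.3); S=slide((.5134,-.2800),-12.8)
t=pickle.load(open('top0.pkl','rb')); s=pickle.load(open('scene0.pkl','rb'))
draw(t,R,(165,120,255,210),6,'o_tr.png'); draw(s,R,(145,215,255,310),6,'o_sr.png')
draw(t,S,(410,215,470,275),9,'o_ts.png'); draw(s,S,(365,185,425,235),9,'o_ss.png')
a=[cv2.imread('pics/o_%s.png'%n) for n in('ts','ss')]
E
```

```text
(no output)
```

View pics/o_tr.png

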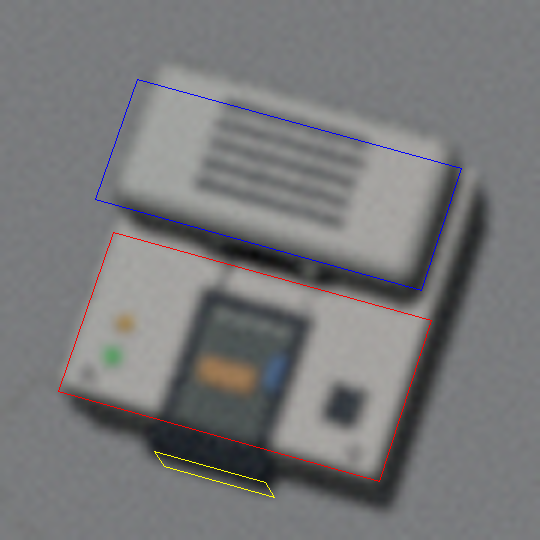

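View pics/o_sr.png

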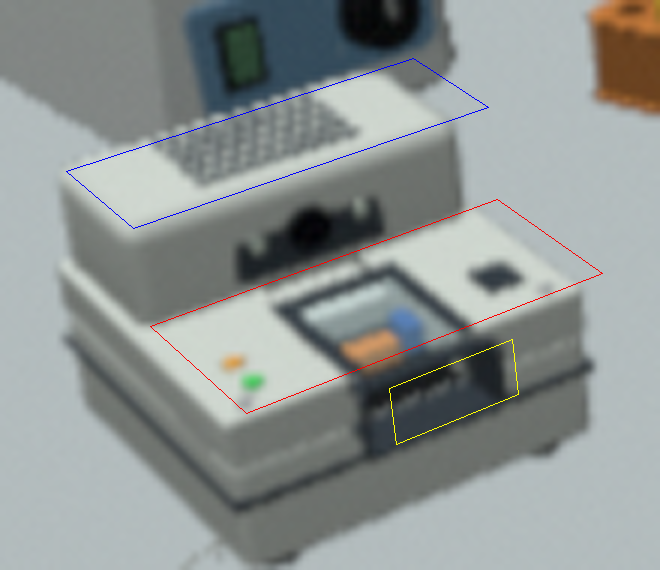

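View pics/o_ts.png

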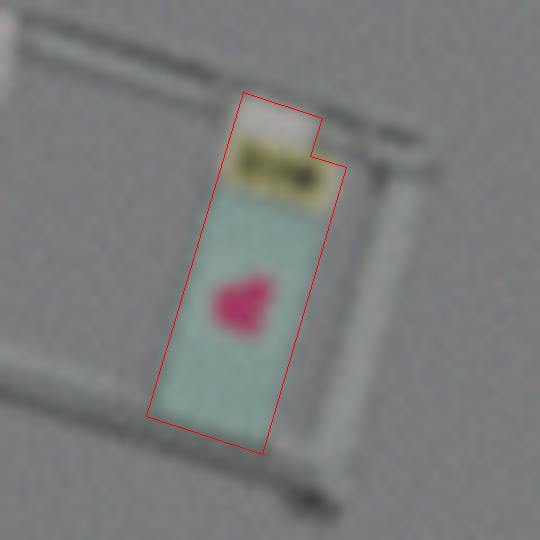

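View pics/o_ss.png

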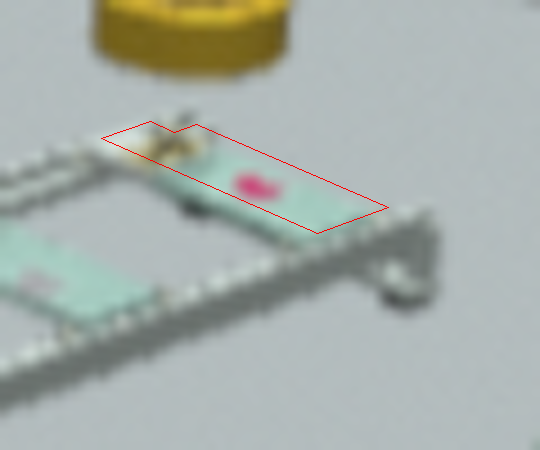

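Emit:
{"api": "move_arm", "payload": {
  "deltas": [-1, 0, 0, 0, 0, 0, 9.6, -1, 0, 0, 0, 0, 0, 9.6, -1, 0, 0, 0, 0, 0, 9.7, 0, 0.03, -0.038, 0.01, 0, 0, 0, 0, 0.03, -0.038, 0.01, 0, 0, 0, 0, 0.03, -0.038, 0.01, 0, 0, 0, 0, 0.03, -0.038, 0.01, 0, 0, 0, 0, 0.03, -0.038, 0.01, 0, 0, 0, 0, 0.03, -0.038, 0.01, 0, 0, 0, 0, 0.03, -0.038, 0.01, 0, 0, 0],
  "squeeze": 40
}}

```text
clock: 2.3
tcp_pos: [0.4243, -0.3387, 0.1511]
orientation: [0.0, 0.994, -0.112, 0.0]
wrist_force: [0.4, -1.8, -0.6]
finger_gap: 0.0428
```

```bash
cat >> h.py <<'E'
from scipy.spatial.transform import Rotation as Ro
def togo(x,y,z,yaw):
    s=env.get_state(); q=s['orientation']; R=Ro.from_quat([q[1],q[2],q[3],q[0]])
    T=Ro.from_euler('z',yaw,degrees=True)*Ro.from_euler('x',180,degrees=True)
    print('clock',s['clock'],'tcp',s['tcp_pos'].round(4),'gap',round(s['finger_gap'],4),'F',s['wrist_force'].round(1))
    print('tool shift mm',(R.inv().apply(np.array([x,y,z])-s['tcp_pos'])*1000).round(1),'rotvec deg',np.degrees((R.inv()*T).as_rotvec()).round(2), 'shift in target frame mm',(T.inv().apply(np.array([x,y,z])-s['tcp_pos'])*1000).round(1))
E
python3 -c "
from h import *
togo(.4958,-.276,.12,-12.8)"
```

```text
clock 2.3 tcp [ 0.4243 -0.3387  0.1511] gap 0.0428 F [ 0.4 -1.8 -0.6]
tool shift mm [ 55.8 -77.   31.1] rotvec deg [ 0.03 -0.03 -0.02] shift in target frame mm [ 55.8 -77.   31.1]
```

Emit:
{"api": "move_arm", "payload": {
  "deltas": [0, 0.028, -0.0385, 0.03, 0, 0, 0, 0, 0.0278, -0.0385, 0.03, 0, 0, 0, 0, 0, 0, 0, 0, 0, 0]
}}

```text
clock: 2.68
tcp_pos: [0.495, -0.2735, 0.0885]
orientation: [-0.001, 0.994, -0.109, -0.002]
wrist_force: [-0.1, 0.2, 0.3]
finger_gap: 0.0428
```

```bash
python3 - <<'E'
from ov import *
togo(.4958,-.276,.0225,-12.8)
for n,b in(('top',(400,180,500,280)),('scene',(340,110,440,240))):
    p=cam(n); pickle.dump(p,open(n+'1.pkl','wb'))
    T=env.get_state()['tcp_pos']; g=fr(T[:2],-12.8)
    z=T[2]-.011
    L=[([g(x,y,z) for x,y in((-.011,-.0213),(.011,-.0213),(.011,.0213),(-.011,.0213))],(0,255,0))]
    draw(p,L+slide((.5134,-.28),-12.8),b,5 if n=='top' else 4,n+'1.png')
E
```

```text
clock 2.675 tcp [ 0.495  -0.2735  0.0885] gap 0.0428 F [-0.1  0.2  0.3]
tool shift mm [ 1.6  2.4 66. ] rotvec deg [-0.13  0.23  0.26] shift in target frame mm [ 1.4  2.3 66. ]
```

View pics/top1.png

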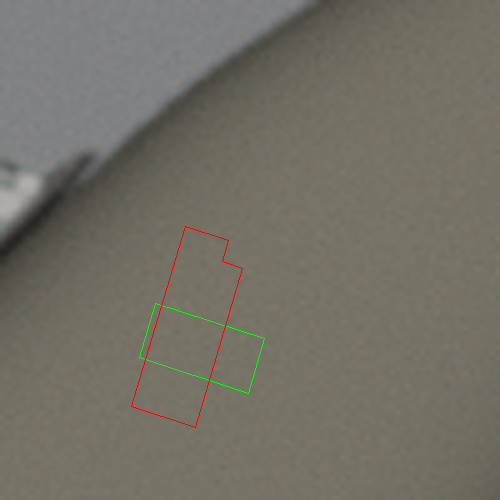

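View pics/scene1.png

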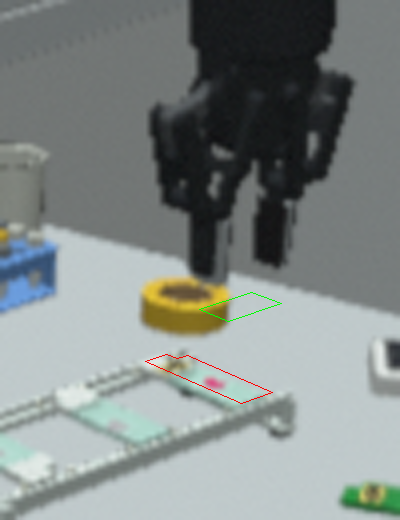

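Emit:
{"api": "move_arm", "payload": {
  "deltas": [0, 0.0015, 0.0024, 0.017, 0, 0, 0.2, 0, 0, 0, 0.0165, 0, 0, 0, 0, 0, 0, 0, 0, 0, 0]
}}

```text
clock: 3.15
tcp_pos: [0.4936, -0.2795, 0.0558]
orientation: [-0.001, 0.993, -0.114, -0.002]
wrist_force: [0.5, 0.5, -1.4]
finger_gap: 0.0428
```

```bash
python3 - <<'E'
from ov import *
togo(.4958,-.276,.0225,-12.8)
for n,b in(('scene',(350,140,430,240)),):
    p=cam(n); pickle.dump(p,open(n+'2.pkl','wb'))
    T=env.get_state()['tcp_pos']; g=fr(T[:2],-12.8)
    z=T[2]-.011
    L=[([g(x,y,z) for x,y in((-.011,-.0213),(.011,-.0213),(.011,.0213),(-.011,.0213))],(0,255,0))]
    draw(p,L+slide((.5134,-.28),-12.8),b,6,n+'2.png')
    draw(p,[],b,6,n+'2n.png')
E
```

```text
clock 3.15 tcp [ 0.4936 -0.2795  0.0558] gap 0.0428 F [ 0.5  0.5 -1.4]
tool shift mm [ 1.4 -3.8 33.3] rotvec deg [-0.08  0.19 -0.3 ] shift in target frame mm [ 1.3 -3.8 33.3]
```

View pics/scene2.png

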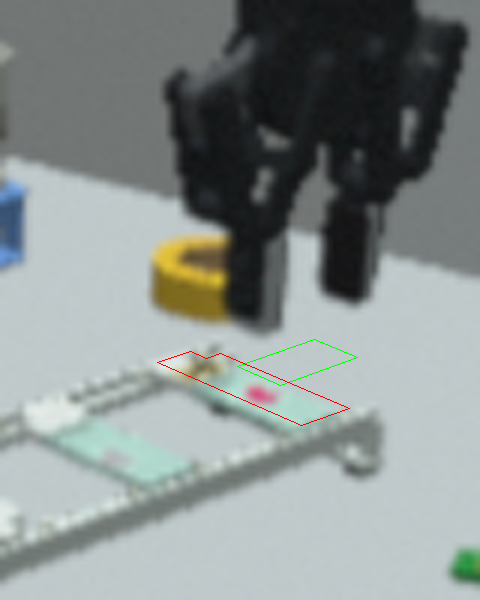

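View pics/scene2n.png

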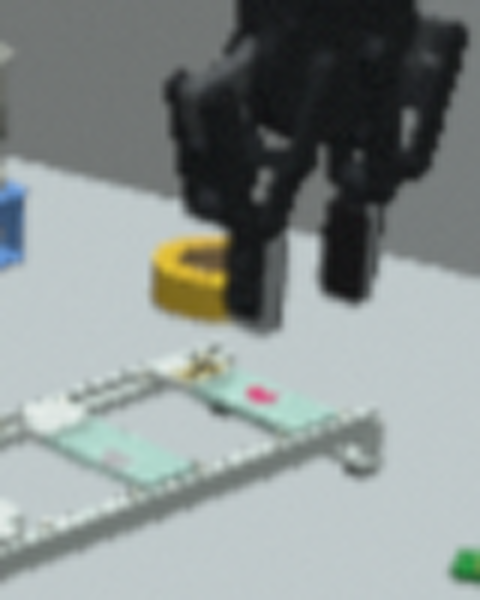

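```bash
python3 - <<'E'
from ov import *
p=pickle.load(open('scene2.pkl','rb'))
for nm,(u,v) in {'Lf':(350+245/6,140+300/6),'Lr':(350+270/6,140+300/6),'Lb':(350+255/6,140+318/6),'Lside':(350+272/6,140+280/6),'R':(350+342/6,140+275/6),'Rb':(350+342/6,140+288/6),'Rs':(350+368/6,140+275/6),'slidepink':(350+261/6,140+394/6),'table':(350+300/6,140+500/6),'rackslide2':(350+115/6,140+455/6)}.items():
    o,d=ray(p,u-.5,v-.5); zz=p['z_map'][int(v),int(u)]; print(nm,(o+d*zz).round(4))
# tips columns
for u in range(388,414,2):
    col=p['z_map'][180:200,u]; print(u,[int(1000*x) for x in col])
E
```

```text
Lf [ 0.4983 -0.2426  0.0815]
Lr [ 0.491  -0.248   0.0817]
Lb [ 0.4978 -0.2501  0.0722]
Lside [ 0.4919 -0.2498  0.0887]
R [ 0.4877 -0.2957  0.0777]
Rb [ 0.4868 -0.2951  0.0729]
Rs [ 0.4784 -0.2984  0.0792]
slidepink [ 0.507  -0.2763  0.0302]
table [ 4.777e-01 -2.601e-01  3.000e-04]
rackslide2 [ 0.5219 -0.1977  0.0286]
388 [1013, 1010, 1015, 1012, 1012, 1015, 1016, 1016, 1021, 1022, 1020, 1023, 1034, 1034, 1206, 1202, 1193, 1189, 1123, 1117]
390 [1008, 1007, 1013, 1014, 1012, 1011, 1010, 1011, 1012, 1015, 1015, 1019, 1023, 1028, 1031, 1200, 1196, 1185, 1181, 1182]
392 [1002, 1005, 1003, 1008, 1010, 1007, 1012, 1012, 1012, 1015, 1015, 1019, 1019, 1024, 1023, 1202, 1191, 1190, 1184, 1178]
394 [1013, 1011, 1009, 1009, 1010, 1012, 1012, 1015, 1013, 1014, 1016, 1015, 1019, 1017, 1022, 1204, 1197, 1187, 1184, 1176]
396 [1007, 1008, 1008, 1007, 1011, 1014, 1012, 1013, 1017, 1016, 1021, 1017, 1022, 1023, 1208, 1199, 1196, 1193, 1185, 1174]
398 [1292, 1294, 1282, 1279, 1272, 1264, 1259, 1246, 1246, 1241, 1236, 1227, 1221, 1215, 1208, 1198, 1194, 1189, 1185, 1177]
400 [1300, 1291, 1283, 1276, 1268, 1260, 1261, 1246, 1240, 1233, 1231, 1224, 1219, 1211, 1204, 1205, 1191, 1192, 1186, 1176]
402 [1300, 1291, 1288, 1276, 1277, 1265, 1251, 1255, 1241, 1240, 1233, 1228, 1219, 1216, 1208, 1201, 1197, 1191, 1184, 1179]
404 [1053, 1054, 1056, 1051, 1052, 1057, 1056, 1058, 1058, 1239, 1232, 1223, 1221, 1215, 1204, 1205, 1198, 1187, 1183, 1175]
406 [1044, 1045, 1050, 1053, 1049, 1051, 1050, 1053, 1057, 1057, 1236, 1227, 1221, 1216, 1213, 1204, 1195, 1187, 1182, 1179]
408 [1040, 1041, 1047, 1046, 1046, 1045, 1048, 1046, 1048, 1050, 1053, 1223, 1223, 1212, 1205, 1201, 1196, 1188, 1188, 1180]
410 [1035, 1040, 1037, 1040, 1044, 1040, 1046, 1043, 1047, 1049, 1227, 0, 1220, 1218, 1205, 1202, 1199, 1188, 1186, 1177]
412 [1042, 1042, 1043, 1055, 1049, 1054, 1257, 1247, 1246, 1236, 1230, 1225, 1222, 1215, 1212, 0, 1199, 1190, 1187, 1182]
```

```bash
python3 - <<'E'
from ov import *
for f,T in(('scene1.pkl',(.495,-.2735,.0885)),('scene2.pkl',(.4936,-.2795,.0558))):
    p=pickle.load(open(f,'rb')); vs,us=np.mgrid[100:215,360:440]
    W=[];
    for u,v in zip(us.ravel(),vs.ravel()):
        w=dep(p,u,v)
        if .4<w[0]<.6 and -.36<w[1]<-.2 and .045<w[2]<.2: W.append(w)
    W=np.array(W); g=W-np.array(T); yaw=np.radians(-12.8)
    x=g[:,0]*np.cos(yaw)+g[:,1]*np.sin(yaw); y=-g[:,0]*np.sin(yaw)+g[:,1]*np.cos(yaw)
    for lo in np.arange(-.02,.1,.005):
        s=(g[:,2]>=lo)&(g[:,2]<lo+.005)
        if s.sum(): print(round(lo,3),s.sum(),'x',x[s].min().round(3),x[s].max().round(3),'y',y[s].min().round(3),y[s].max().round(3), 'neg y max',y[s&(y<0)].max().round(4) if (s&(y<0)).any() else '', 'pos min',y[s&(y>0)].min().round(4) if (s&(y>0)).any() else '')
E
```

```text
0.01 16 x -0.008 0.011 y -0.023 0.03 neg y max -0.0185 pos min 0.0258
0.015 36 x -0.011 0.009 y -0.026 0.033 neg y max -0.019 pos min 0.0222
0.02 41 x -0.01 0.01 y -0.035 0.036 neg y max -0.018 pos min 0.0219
0.025 45 x -0.012 0.013 y -0.029 0.038 neg y max -0.0177 pos min 0.0218
0.03 43 x -0.01 0.012 y -0.028 0.036 neg y max -0.0196 pos min 0.0217
0.035 50 x -0.011 0.012 y -0.035 0.038 neg y max -0.0189 pos min 0.0216
0.04 45 x -0.012 0.01 y -0.036 0.038 neg y max -0.019 pos min 0.0227
0.045 48 x -0.011 0.013 y -0.031 0.037 neg y max -0.0191 pos min 0.0234
0.05 36 x -0.012 0.012 y -0.033 0.039 neg y max -0.0199 pos min 0.0235
0.055 55 x -0.014 0.013 y -0.049 0.052 neg y max -0.0205 pos min 0.0239
0.06 81 x -0.014 0.014 y -0.053 0.055 neg y max -0.0179 pos min 0.0222
0.065 86 x -0.014 0.013 y -0.052 0.056 neg y max -0.018 pos min 0.0168
0.07 74 x -0.013 0.013 y -0.058 0.059 neg y max -0.0161 pos min 0.0192
0.075 77 x -0.017 0.012 y -0.056 0.059 neg y max -0.0153 pos min 0.0158
0.08 92 x -0.019 0.014 y -0.058 0.061 neg y max -0.0081 pos min 0.0014
0.085 106 x -0.018 0.016 y -0.059 0.0
[... 750 characters left out ...]
 x -0.013 0.009 y -0.042 0.041 neg y max -0.0185 pos min 0.0274
0.055 58 x -0.013 0.016 y -0.044 0.055 neg y max -0.0148 pos min 0.0262
0.06 79 x -0.014 0.013 y -0.05 0.057 neg y max -0.0174 pos min 0.0224
0.065 85 x -0.014 0.014 y -0.054 0.059 neg y max -0.0162 pos min 0.0196
0.07 62 x -0.017 0.013 y -0.054 0.059 neg y max -0.0138 pos min 0.0221
0.075 83 x -0.017 0.013 y -0.055 0.063 neg y max -0.012 pos min 0.0178
0.08 96 x -0.017 0.017 y -0.057 0.064 neg y max -0.002 pos min 0.0036
0.085 104 x -0.017 0.016 y -0.06 0.065 neg y max -0.0003 pos min 0.0
0.09 97 x -0.017 0.016 y -0.06 0.066 neg y max -0.0002 pos min 0.0015
0.095 94 x -0.018 0.012 y -0.061 0.067 neg y max -0.0008 pos min 0.0014
```

Emit:
{"api": "move_arm", "payload": {
  "deltas": [0.4, 0.0013, 0, 0, 0, 0, 0, 0.4, 0, 0, 0, 0, 0, 0, 0.4, 0, 0, 0, 0, 0, 0]
}}

```text
clock: 3.58
tcp_pos: [0.4971, -0.2801, 0.0581]
orientation: [0.0, 0.994, -0.113, 0.0]
wrist_force: [-0.1, 0.5, 1.0]
finger_gap: 0.0258
```

```bash
cat > fing.py <<'E'
from ov import *
def fing(p,T,yaw,zlo,rng=range(0,1)):
    vs,us=np.mgrid[60:330,100:480]
    d=p['z_map']; R,t=RT(p)
    c=np.stack([(us-p['cx'])/p['fx'],(vs-p['cy'])/p['fy'],np.ones(us.shape)],-1)*d[vs,us][...,None]
    W=((c-t)@R)[d[vs,us]>0]
    g=W-np.array(T); a=np.radians(yaw)
    x=g[:,0]*np.cos(a)+g[:,1]*np.sin(a); y=-g[:,0]*np.sin(a)+g[:,1]*np.cos(a); z=g[:,2]
    k=(abs(x)<.03)&(abs(y)<.07)&(W[:,2]>zlo); x,y,z=x[k],y[k],z[k]
    for lo in np.arange(-.03,.05,.004):
        s=(z>=lo)&(z<lo+.004)
        if s.sum()>2: print(round(lo,3),s.sum(),'x',x[s].min().round(3),x[s].max().round(3),'y',y[s].min().round(3),y[s].max().round(3), 'ngap',y[s&(y<0)].max().round(4) if (s&(y<0)).any() else '', 'pgap',y[s&(y>0)].min().round(4) if (s&(y>0)).any() else '')
E
python3 - <<'E'
from fing import *
togo(.4958,-.276,.0225,-12.8)
p=cam('scene'); fing(p,env.get_state()['tcp_pos'],-12.8,.04)
E
```

```text
clock 3.575 tcp [ 0.4971 -0.2801  0.0581] gap 0.0258 F [-0.1  0.5  1. ]
tool shift mm [-2.2 -3.8 35.6] rotvec deg [ 0.03 -0.04 -0.2 ] shift in target frame mm [-2.2 -3.8 35.6]
0.006 4 x -0.007 0.012 y -0.012 0.02 ngap -0.0117 pgap 0.0168
0.01 26 x -0.01 0.013 y -0.016 0.023 ngap -0.0084 pgap 0.0139
0.014 25 x -0.01 0.009 y -0.022 0.028 ngap -0.0088 pgap 0.0178
0.018 33 x -0.011 0.012 y -0.017 0.03 ngap -0.0092 pgap 0.0136
0.022 40 x -0.011 0.013 y -0.017 0.03 ngap -0.0094 pgap 0.0145
0.026 31 x -0.011 0.013 y -0.023 0.031 ngap -0.0077 pgap 0.0152
0.03 35 x -0.012 0.01 y -0.023 0.031 ngap -0.0088 pgap 0.0141
0.034 34 x -0.011 0.012 y -0.023 0.031 ngap -0.009 pgap 0.0179
0.038 31 x -0.011 0.012 y -0.023 0.03 ngap -0.008 pgap 0.0152
0.042 37 x -0.012 0.013 y -0.022 0.03 ngap -0.0083 pgap 0.0172
0.046 31 x -0.011 0.012 y -0.024 0.03 ngap -0.0089 pgap 0.0165
```

```bash
python3 - <<'E'
from ov import *
p=pickle.load(open('scene0.pkl','rb'))
u,v=proj(p,(.5134,-.28,.031)); print(u,v, (onz(p,u-1.9,v+.8,.031)-onz(p,u,v,.031)).round(4))
for k in imaging.cut_out(cam('scene'),'slide_center'): print(k['confidence'],k['centre'],k['mask'].sum())
# color seg: greenish / pink within scene crop
hsv=cv2.cvtColor(p['img'],cv2.COLOR_RGB2HSV)
t=pickle.load(open('top0.pkl','rb')); ht=cv2.cvtColor(t['img'],cv2.COLOR_RGB2HSV)
for q,h,b in((p,hsv,(370,190,425,225)),(t,ht,(420,220,460,270))):
    sub=h[b[1]:b[3],b[0]:b[2]].astype(int)
    m=((sub[...,0]>150)&(sub[...,1]>80)); w=np.where(m,sub[...,1],0); vv,uu=np.mgrid[b[1]:b[3],b[0]:b[2]]
    c=(uu*w).sum()/w.sum(),(vv*w).sum()/w.sum(); print('pink',m.sum(),c,onz(q,*c,.031))
    m=((sub[...,0]>60)&(sub[...,0]<100)&(sub[...,1]>35)); pp=np.argwhere(m)[:,::-1]+np.array(b[:2]); 
    P=np.array([onz(q,*a,.031)[:2]*1000 for a in pp],np.float32); print(m.sum(),cv2.minAreaRect(P))
E
```

```text
391.43686227270047 203.62159648192653 [0.001  0.0067 0.    ]
0.74 [388.3, 205.9] 172
0.63 [434.4, 233.1] 172
pink 5 (np.float64(392.77309562398705), np.float64(205.54457050243113)) [ 0.5053832  -0.27246702  0.031     ]
158 ((509.273681640625, -232.81549072265625), (102.69869995117188, 52.377803802490234), 77.15389251708984)
pink 26 (np.float64(436.5395250976856), np.float64(248.39194469492034)) [ 0.50590318 -0.27838935  0.031     ]
170 ((502.96124267578125, -277.9192810058594), (23.347122192382812, 50.46162414550781), 76.27377319335938)
```

Emit:
{"api": "move_arm", "payload": {
  "deltas": [0, -0.002, -0.0055, 0, 0, 0, -0.2, 0, 0, 0, 0, 0, 0, 0, 0, 0, 0, 0.015, 0, 0, 0, 0, 0, 0, 0.015, 0, 0, 0, 0, 0, 0, 0, 0, 0, 0]
}}

```text
clock: 4.35
tcp_pos: [0.4945, -0.2731, 0.0254]
orientation: [-0.001, 0.994, -0.112, -0.002]
wrist_force: [0.2, -0.5, 0.2]
finger_gap: 0.0425
```

```bash
python3 - <<'E'
from fing import *
togo(.4958,-.274,.0225,-12.8)
p=cam('scene'); fing(p,env.get_state()['tcp_pos'],-12.8,.035)
draw(p,[],(350,140,430,240),6,'s3.png')
E
```

```text
clock 4.35 tcp [ 0.4945 -0.2731  0.0254] gap 0.0425 F [ 0.2 -0.5  0.2]
tool shift mm [1.4 0.6 2.9] rotvec deg [-0.09  0.22 -0.02] shift in target frame mm [1.4 0.6 2.9]
0.01 21 x -0.01 0.009 y -0.025 0.032 ngap -0.0174 pgap 0.025
0.014 26 x -0.012 0.01 y -0.024 0.037 ngap -0.0179 pgap 0.0256
0.018 27 x -0.012 0.01 y -0.032 0.038 ngap -0.0171 pgap 0.0243
0.022 38 x -0.012 0.01 y -0.025 0.039 ngap -0.0152 pgap 0.0261
0.026 33 x -0.011 0.012 y -0.027 0.038 ngap -0.0181 pgap 0.0261
0.03 31 x -0.012 0.012 y -0.026 0.039 ngap -0.0182 pgap 0.0228
0.034 38 x -0.011 0.012 y -0.031 0.039 ngap -0.0152 pgap 0.0238
0.038 36 x -0.011 0.01 y -0.031 0.039 ngap -0.0179 pgap 0.0227
0.042 31 x -0.011 0.01 y -0.031 0.04 ngap -0.0172 pgap 0.026
0.046 30 x -0.012 0.012 y -0.026 0.038 ngap -0.0169 pgap 0.0275
```

View pics/s3.png

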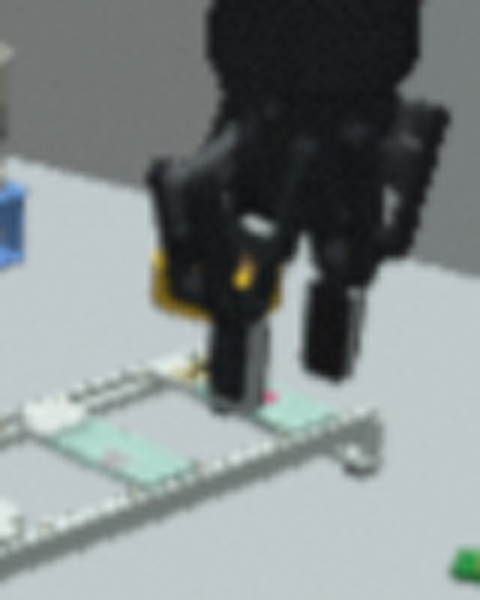

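```bash
python3 - <<'E'
from ov import *
p=pickle.load(open('scene2.pkl','rb'))
for z in(.01,.02,.03,.04,.05): print(z,proj(p,(.502,-.243,z)),proj(p,(.502,-.240,z)),proj(p,(.488,-.305,z)))
print((350+235/6,140+412/6),(350+327/6,140+378/6))
E
```

```text
0.01 (np.float64(386.64300175421147), np.float64(218.5568159995557)) (np.float64(385.94650355760933), np.float64(219.0024490377376)) (np.float64(405.70024817149385), np.float64(211.29634831435536))
0.02 (np.float64(386.9606450975881), np.float64(214.54324828087618)) (np.float64(386.2616688086913), np.float64(214.98286778599817)) (np.float64(406.0896962640677), np.float64(207.38269039227677))
0.03 (np.float64(387.2811335955455), np.float64(210.4937307435767)) (np.float64(386.579662673077), np.float64(210.92721072652077)) (np.float64(406.4825181278981), np.float64(203.43512862817875))
0.04 (np.float64(387.60450564643764), np.float64(206.40777820703923)) (np.float64(386.9005234026984), np.float64(206.8349899985762)) (np.float64(406.8787577939464), np.float64(199.453220544298))
0.05 (np.float64(387.93080034270906), np.float64(202.2848967204947)) (np.float64(387.2242899423294), np.float64(202.70570890501196)) (np.float64(407.27846006271704), np.float64(195.43651592954802))
(389.1666666666667, 208.66666666666669) (404.5, 203.0)
```

Emit:
{"api": "move_arm", "payload": {
  "deltas": [0, 0, 0, 0.006, 0, 0, 0, 0, 0, 0, 0.006, 0, 0, 0, 0, 0, 0, 0, 0, 0, 0]
}}

```text
clock: 4.78
tcp_pos: [0.4957, -0.2739, 0.0152]
orientation: [-0.0, 0.994, -0.112, -0.0]
wrist_force: [0.6, -0.1, -0.2]
finger_gap: 0.043
```

```bash
python3 - <<'E'
from fing import *
togo(.4958,-.274,.0225,-12.8)
p=cam('scene'); fing(p,env.get_state()['tcp_pos'],-12.8,.01)
draw(p,[],(360,170,430,230),9,'s4.png')
E
```

```text
clock 4.775 tcp [ 0.4957 -0.2739  0.0152] gap 0.043 F [ 0.6 -0.1 -0.2]
tool shift mm [ 0.1  0.  -7.3] rotvec deg [-0.02  0.05 -0.01] shift in target frame mm [ 0.1  0.1 -7.3]
-0.006 5 x -0.022 -0.016 y -0.032 -0.025 ngap -0.0252 pgap 
-0.002 17 x -0.024 -0.019 y -0.031 0.063 ngap -0.0001 pgap 0.0071
0.002 46 x -0.023 -0.019 y -0.033 0.07 ngap -0.0004 pgap 0.004
0.006 64 x -0.023 -0.012 y -0.035 0.068 ngap -0.0038 pgap 0.003
0.01 117 x -0.023 0.02 y -0.029 0.07 ngap -0.0012 pgap 0.0004
0.014 78 x -0.018 0.03 y -0.022 0.07 ngap -0.0001 pgap 0.0007
0.018 29 x -0.011 0.01 y -0.028 0.038 ngap -0.0159 pgap 0.023
0.022 37 x -0.012 0.013 y -0.025 0.038 ngap -0.0156 pgap 0.023
0.026 30 x -0.01 0.009 y -0.027 0.039 ngap -0.0162 pgap 0.0235
0.03 34 x -0.012 0.011 y -0.031 0.039 ngap -0.0168 pgap 0.0241
0.034 31 x -0.011 0.01 y -0.031 0.038 ngap -0.0165 pgap 0.0256
0.038 37 x -0.012 0.011 y -0.033 0.04 ngap -0.0173 pgap 0.023
0.042 30 x -0.012 0.012 y -0.024 0.039 ngap -0.0164 pgap 0.0255
0.046 31 x -0.011 0.012 y -0.028 0.04 ngap -0.0178 pgap 0.0259
```

View pics/s4.png

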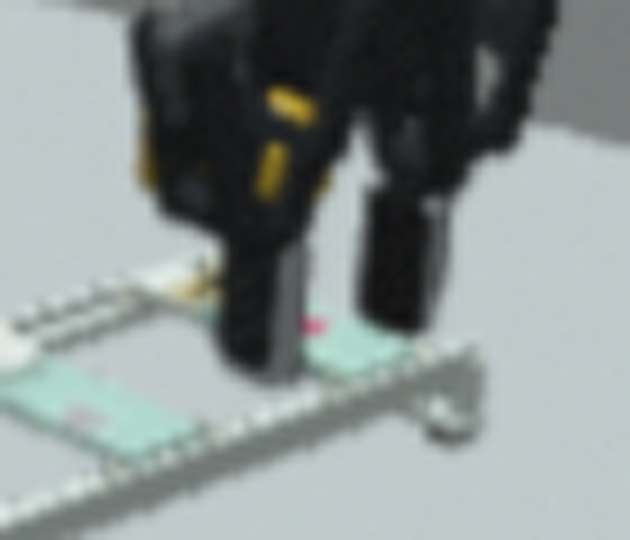

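Emit:
{"api": "move_arm", "payload": {
  "deltas": [0, 0, 0, 0.004, 0, 0, 0, 0, 0, 0, 0.004, 0, 0, 0, 0, 0, 0, 0, 0, 0, 0]
}}

```text
clock: 5.2
tcp_pos: [0.4958, -0.274, 0.0073]
orientation: [-0.0, 0.994, -0.112, -0.0]
wrist_force: [-0.2, 0.7, -0.6]
finger_gap: 0.0426
```

```bash
python3 - <<'E'
from fing import *
togo(.4958,-.274,.0225,-12.8)
p=cam('scene')
draw(p,[],(360,170,430,230),9,'s5.png')
E
```

```text
clock 5.2 tcp [ 0.4958 -0.274   0.0073] gap 0.0426 F [-0.2  0.7 -0.6]
tool shift mm [  0.    0.  -15.2] rotvec deg [-0.01  0.04 -0.01] shift in target frame mm [  0.    0.  -15.2]
```

View pics/s5.png

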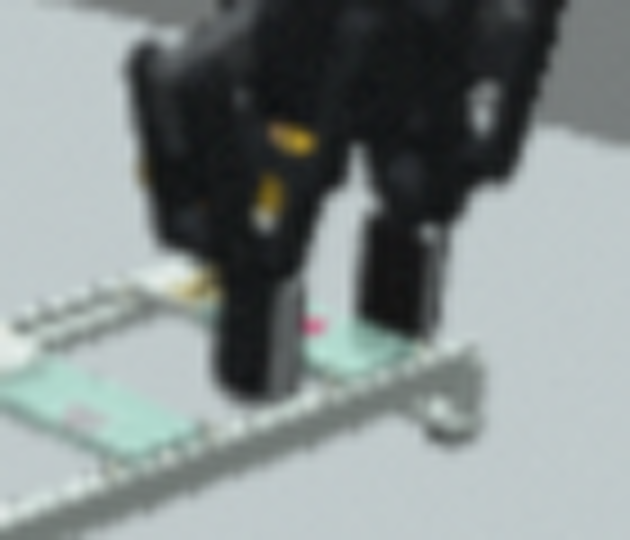

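Emit:
{"api": "move_arm", "payload": {
  "deltas": [0.3, 0, 0, 0, 0, 0, 0, 0.6, 0, 0, 0, 0, 0, 0, 1, 0, 0, 0, 0, 0, 0, 1, 0, 0, 0, 0, 0, 0],
  "squeeze": 40
}}

```text
clock: 5.75
tcp_pos: [0.4963, -0.2744, 0.008]
orientation: [0.0, 0.994, -0.112, 0.0]
wrist_force: [-0.3, 0.0, 3.0]
finger_gap: 0.0245
```

```bash
python3 - <<'E'
from fing import *
togo(.4958,-.274,.0225,-12.8)
p=cam('scene')
draw(p,[],(360,170,430,230),9,'s6.png')
E
```

```text
clock 5.75 tcp [ 0.4963 -0.2744  0.008 ] gap 0.0245 F [-0.3  0.   3. ]
tool shift mm [ -0.6  -0.2 -14.5] rotvec deg [ 0.02 -0.04 -0.01] shift in target frame mm [ -0.6  -0.2 -14.5]
```

View pics/s6.png

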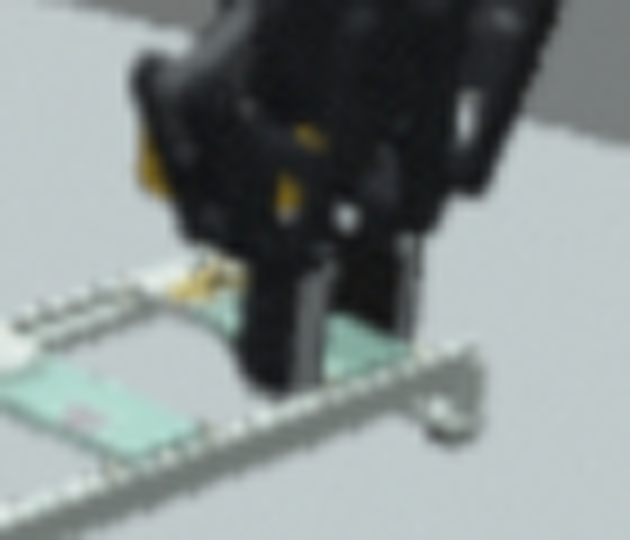

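Emit:
{"api": "move_arm", "payload": {
  "deltas": [1, 0, 0, -0.006, 0, 0, 0, 1, 0, 0, -0.012, 0, 0, 0, 1, 0, 0, -0.02, 0, 0, 0, 1, 0, 0, -0.03, 0, 0, 0, 1, 0, 0, -0.02, 0, 0, 0, 1, 0, 0, 0, 0, 0, 0, 1, 0, 0, 0, 0, 0, 0]
}}

```text
clock: 6.68
tcp_pos: [0.4957, -0.2739, 0.0952]
orientation: [-0.0, 0.994, -0.112, -0.0]
wrist_force: [-0.3, 0.9, 0.2]
finger_gap: 0.0248
```

```bash
python3 - <<'E'
from fing import *
togo(.4958,-.274,.0225,-12.8)
p=cam('scene');pickle.dump(p,open('scene7.pkl','rb'.replace('r','w')))
draw(p,[],(350,130,430,230),6,'s7.png')
fing(p,env.get_state()['tcp_pos'],-12.8,.06)
E
```

```text
clock 6.675 tcp [ 0.4957 -0.2739  0.0952] gap 0.0248 F [-0.3  0.9  0.2]
tool shift mm [ 0.1  0.1 72.7] rotvec deg [-0.01  0.03 -0.01] shift in target frame mm [ 0.1  0.1 72.7]
0.01 18 x -0.01 0.009 y -0.017 0.024 ngap -0.0093 pgap 0.0156
0.014 12 x -0.014 0.004 y 0.002 0.027 ngap  pgap 0.0019
0.018 51 x -0.017 0.03 y -0.024 0.031 ngap -0.0005 pgap 0.0022
0.022 61 x -0.019 0.029 y -0.022 0.028 ngap -0.0011 pgap 0.0006
0.026 39 x -0.012 0.011 y -0.025 0.031 ngap -0.0089 pgap 0.0145
0.03 37 x -0.011 0.012 y -0.017 0.03 ngap -0.0081 pgap 0.0109
0.034 38 x -0.011 0.01 y -0.026 0.029 ngap -0.0089 pgap 0.0156
0.038 39 x -0.01 0.014 y -0.025 0.032 ngap -0.0086 pgap 0.013
0.042 32 x -0.012 0.01 y -0.024 0.03 ngap -0.0076 pgap 0.0136
0.046 36 x -0.011 0.011 y -0.021 0.031 ngap -0.0094 pgap 0.0144
```

View pics/s7.png

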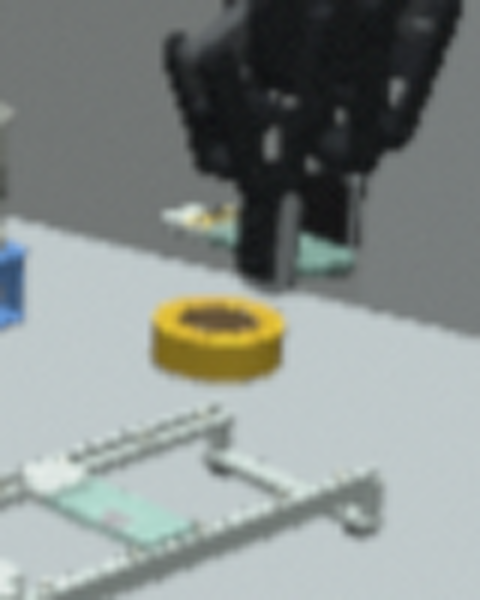

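```bash
python3 - <<'E'
from fing import *
from collections import OrderedDict
s=pickle.load(open('scene0.pkl','rb')); t=pickle.load(open('top0.pkl','rb'))
for p,(u0,v0,u1,v1) in((s,(145,215,255,310)),(t,(165,120,255,210))):
    pts=[]
    for v in range(v0,v1):
        for u in range(u0,u1):
            w=dep(p,u,v)
            if .050<w[2]<.0615 and .5<w[0]<.72: pts.append(onz(p,u,v,.056)[:2])
    P=np.array(pts)
    for yaw in(-9,-10.3,-11.5):
        a=np.radians(yaw); o=np.array([.6151,.1823]); g=P-o
        x=g[:,0]*np.cos(a)+g[:,1]*np.sin(a); y=-g[:,0]*np.sin(a)+g[:,1]*np.cos(a)
        # left/right extents within front strip
        k=(x>-.045)&(x<0)
        L=[];Rr=[]
        for xx in np.arange(-.045,0,.004):
            m=(x>=xx)&(x<xx+.004)
            if m.sum(): L.append(y[m].max());Rr.append(y[m].min())
        F=[]
        for yy in np.arange(-.05,.05,.005):
            m=(y>=yy)&(y<yy+.005)
            F.append(x[m].min() if m.any() else np.nan)
        print(yaw,len(P),'L',(np.array(L)*1000).round(0),'R',(np.array(Rr)*1000).round(0)); print('   F',(np.array(F)*1000).round(0))
E
```

```text
-9 1601 L [63. 64. 63. 63. 64. 62. 63. 63. 63. 63. 62. 62.] R [-45. -45. -45. -44. -45. -45. -46. -46. -46. -46. -47. -46.]
   F [-43. -57. -55. -56. -57. -54. -58. -63. -66. -62. -61. -61. -61. -61.
 -60. -60. -65. -53. -54. -54.]
-10.3 1601 L [62. 63. 62. 63. 62. 63. 62. 63. 63. 63. 62. 62.] R [-46. -45. -45. -46. -45. -46. -46. -47. -46. -47. -47. -46.]
   F [-50. -56. -55. -55. -56. -54. -57. -66. -61. -61. -61. -61. -61. -61.
 -60. -66. -53. -54. -55. -55.]
-11.5 1601 L [63. 61. 61. 63. 61. 62. 61. 62. 62. 62. 62. 62.] R [-47. -47. -46. -47. -46. -46. -47. -47. -44. -46. -47. -47.]
   F [-53. -56. -54. -55. -55. -57. -56. -65. -61. -61. -62. -61. -62. -61.
 -61. -67. -54. -55. -56. -56.]
-9 1531 L [56. 56. 55. 54. 55. 55. 54. 55. 54. 53. 53. 54.] R [-54. -53. -54. -53. -54. -54. -54. -54. -54. -54. -55. -53.]
   F [-50. -51. -52. -51. -50. -50. -61. -61. -60. -59. -60. -60. -59. -58.
 -59. -49. -47. -47. -47. -47.]
-10.3 1531 L [54. 55. 54. 54. 54. 54. 53. 54. 54. 53. 53. 54.] R [-55. -54. -55. -54. -55. -55. -54. -53. -54. -55. -55. -54.]
   F [-49. -50. -51. -50. -50. -61. -60. -60. -60. -60. -60. -60. -60. -59.
 -60. -49. -48. -48. -47. -48.]
-11.5 1531 L [53. 54. 53. 54. 53. 54. 54. 53. 54. 53. 53. 54.] R [-55. -56. -54. -55. -55. -53. -55. -54. -54. -55. -55. -55.]
   F [-48. -50. -49. -50. -49. -60. -60. -59. -60. -60. -59. -60. -60. -60.
 -48. -50. -49. -49. -49. -49.]
```

Emit:
{"api": "move_arm", "payload": {
  "deltas": [1, -0.0133, -0.0471, 0, 0, 0, -0.15, 1, -0.0133, -0.0471, 0, 0, 0, -0.15, 1, -0.0133, -0.0471, 0, 0, 0, -0.15, 1, -0.0133, -0.0471, 0, 0, 0, -0.15, 1, -0.0133, -0.0471, 0, 0, 0, -0.15, 1, -0.0133, -0.0471, 0, 0, 0, -0.15, 1, -0.0133, -0.0471, 0, 0, 0, -0.15, 1, -0.0133, -0.0471, 0, 0, 0, -0.15, 1, -0.0133, -0.0471, 0, 0, 0, -0.15, 1, -0.0133, -0.0471, 0, 0, 0, -0.15]
}}

```text
clock: 7.98
tcp_pos: [0.4363, 0.0925, 0.1047]
orientation: [-0.049, 0.999, -0.02, 0.001]
wrist_force: [0.2, 0.1, 0.3]
finger_gap: 0.0247
```

Emit:
{"api": "move_arm", "payload": {
  "deltas": [1, 0, 0, 0, 0, 0, 0, 1, 0, 0, 0, 0, 0, 0, 1, 0, 0, 0, 0, 0, 0]
}}

```text
clock: 8.35
tcp_pos: [0.4374, 0.091, 0.1046]
orientation: [-0.048, 0.999, -0.021, 0.001]
wrist_force: [0.2, 0.4, 0.1]
finger_gap: 0.0247
```

```bash
python3 -c "
from h import *
togo(.4703,.2154,.0237,-11.3)"
```

```text
clock 8.35 tcp [0.4374 0.091  0.1046] gap 0.0247 F [0.2 0.4 0.1]
tool shift mm [  27.6 -117.3   92.7] rotvec deg [-5.54  0.46  8.84] shift in target frame mm [   7.9 -128.4   80.9]
```

Emit:
{"api": "move_arm", "payload": {
  "deltas": [1, 0, 0, 0, -1.8, 0.2, 2.9, 1, 0, 0, 0, -1.9, 0.2, 2.9, 1, 0, 0, 0, -1.8, 0.1, 3, 1, 0, 0, 0, 0, 0, 0, 1, 0, 0, 0, 0, 0, 0]
}}

```text
clock: 8.98
tcp_pos: [0.4314, 0.0374, 0.1047]
orientation: [-0.022, 0.998, -0.065, 0.0]
wrist_force: [-0.1, 0.1, -0.2]
finger_gap: 0.0251
```

```bash
python3 -c "
from h import *
togo(.4703,.2154,.0237,-11.3);print(env.get_state()['joint_pos'])"
```

```text
clock 8.975 tcp [0.4314 0.0374 0.1047] gap 0.0251 F [-0.1  0.1 -0.2]
tool shift mm [  15.5 -177.8   88.9] rotvec deg [-2.55  0.21  3.79] shift in target frame mm [   3.3 -182.2   81. ]
[-0.13194928  0.11303897 -0.50851076  0.95153798  0.04453466  3.14060418]
```

Joint 6 has reached its limit at 3.14. I'll unwind the wrist by almost a full turn the other way, here in free air, which ends at the same tool yaw.

Emit:
{"api": "move_arm", "payload": {
  "deltas": [1, 0, 0, 0, 0, 0, -5, 1, 0, 0, 0, -1.3, 0, -9, 1, 0, 0, 0, -1.3, 0, -10, 1, 0, 0, 0, 0, 0, -10, 1, 0, 0, 0, 0, 0, -10, 1, 0, 0, 0, 0, 0, -10, 1, 0, 0, 0, 0, 0, -10, 1, 0, 0, 0, 0, 0, -10, 1, 0, 0, 0, 0, 0, -10, 1, 0, 0, 0, 0, 0, -10]
}}

```text
clock: 10.22
tcp_pos: [0.4314, 0.0381, 0.1046]
orientation: [0.003, 0.726, 0.688, 0.003]
wrist_force: [-0.3, 0.7, 0.8]
finger_gap: 0.0244
```

```bash
python3 -c "
from h import *
togo(.4703,.2154,.0237,-11.3);print(env.get_state()['joint_pos'])"
```

```text
clock 10.225 tcp [0.4314 0.0381 0.1046] gap 0.0244 F [-0.3  0.7  0.8]
tool shift mm [179.2  28.6  81.2] rotvec deg [ 0.37 -0.44 98.21] shift in target frame mm [   3.4 -181.5   80.9]
[-9.81442252e-02  1.08834089e-01 -5.12651284e-01  9.40482932e-01
  4.50875130e-04  1.52662682e+00]
```

Good. Remaining turn is about -262°.

Emit:
{"api": "move_arm", "payload": {
  "deltas": [1, 0, 0, 0, 0, 0, -10.5, 1, 0, 0, 0, 0, 0, -10.5, 1, 0, 0, 0, 0, 0, -10.5, 1, 0, 0, 0, 0, 0, -10.5, 1, 0, 0, 0, 0, 0, -10.5, 1, 0, 0, 0, 0, 0, -10.5, 1, 0, 0, 0, 0, 0, -10.5, 1, 0, 0, 0, 0, 0, -10.5, 1, 0, 0, 0, 0, 0, -10.5, 1, 0, 0, 0, 0, 0, -10.5]
}}

```text
clock: 11.48
tcp_pos: [0.4314, 0.0381, 0.1046]
orientation: [0.004, -0.104, 0.995, -0.001]
wrist_force: [-0.3, 0.4, 0.1]
finger_gap: 0.0249
```

Emit:
{"api": "move_arm", "payload": {
  "deltas": [1, 0, 0, 0, 0, 0, -10.5, 1, 0, 0, 0, 0, 0, -10.5, 1, 0, 0, 0, 0, 0, -10.5, 1, 0, 0, 0, 0, 0, -10.5, 1, 0, 0, 0, 0, 0, -10.5, 1, 0, 0, 0, 0, 0, -10.5, 1, 0, 0, 0, 0, 0, -10.5, 1, 0, 0, 0, 0, 0, -10.5, 1, 0, 0, 0, 0, 0, -10.5, 1, 0, 0, 0, 0, 0, -10.5]
}}

```text
clock: 12.72
tcp_pos: [0.4314, 0.038, 0.1046]
orientation: [-0.002, 0.852, -0.523, 0.004]
wrist_force: [-0.7, -0.7, 0.2]
finger_gap: 0.0248
```

Emit:
{"api": "move_arm", "payload": {
  "deltas": [1, 0, 0, 0, 0, 0, -10.5, 1, 0, 0, 0, 0, 0, -10.5, 1, 0, 0, 0, 0, 0, -10.5, 1, 0, 0, 0, 0, 0, -10.5, 1, 0, 0, 0, 0, 0, 0]
}}

```text
clock: 13.35
tcp_pos: [0.4314, 0.038, 0.1046]
orientation: [-0.001, 0.982, -0.187, 0.004]
wrist_force: [-0.4, 0.2, -0.6]
finger_gap: 0.0245
```

```bash
python3 -c "
from h import *
togo(.4703,.2154,.0237,-11.3);print(env.get_state()['joint_pos'])"
```

```text
clock 13.35 tcp [0.4314 0.038  0.1046] gap 0.0245 F [-0.4  0.2 -0.6]
tool shift mm [ -29.6 -179.1   81.2] rotvec deg [ -0.12  -0.49 -10.24] shift in target frame mm [   3.4 -181.6   80.9]
[-9.82686641e-02  1.08846927e-01 -5.12696695e-01  9.40478625e-01
  3.68789554e-04 -2.86386197e+00]
```

Emit:
{"api": "move_arm", "payload": {
  "deltas": [1, 0, 0, 0, -0.1, -0.5, -10.2, 1, 0.0007, -0.0363, 0, 0, 0, 0, 1, 0.0007, -0.0363, 0, 0, 0, 0, 1, 0.0007, -0.0363, 0, 0, 0, 0, 1, 0.0007, -0.0363, 0, 0, 0, 0, 1, 0.0006, -0.0363, 0, 0, 0, 0, 1, 0, 0, 0.027, 0, 0, 0, 1, 0, 0, 0.027, 0, 0, 0, 1, 0, 0, 0.026, 0, 0, 0, 1, 0, 0, 0, 0, 0, 0]
}}

```text
clock: 14.6
tcp_pos: [0.4681, 0.2146, 0.0228]
orientation: [0.001, 0.995, -0.099, -0.002]
wrist_force: [-0.4, 0.2, -0.6]
finger_gap: 0.0245
```

```bash
python3 - <<'E'
from fing import *
togo(.4703,.2154,.0237,-11.3);print(env.get_state()['joint_pos'])
p=cam('scene'); pickle.dump(p,open('scene8.pkl','wb')); T=env.get_state()['tcp_pos']
draw(p,[],(140,170,290,310),5,'s8.png')
fing(p,T,-11.3,.02)
t=cam('top'); pickle.dump(t,open('top8.pkl','wb')); draw(t,[],(150,120,280,250),5,'t8.png')
E
```

```text
clock 14.6 tcp [0.4681 0.2146 0.0228] gap 0.0245 F [-0.4  0.2 -0.6]
tool shift mm [ 2.  -1.2 -0.9] rotvec deg [ 0.11  0.25 -0.11] shift in target frame mm [ 2.  -1.2 -0.9]
[ 2.73754469e-01  3.52373254e-01 -4.20980239e-01  8.02200461e-01
  2.51020041e-04 -2.66871178e+00]
0.006 4 x -0.01 -0.003 y 0.017 0.021 ngap  pgap 0.0166
0.01 14 x -0.013 -0.005 y -0.017 0.021 ngap -0.0157 pgap 0.0153
0.014 42 x -0.018 -0.006 y -0.021 0.026 ngap -0.0021 pgap 0.0
0.018 263 x -0.02 0.03 y -0.023 0.028 ngap -0.0002 pgap 0.0001
0.022 69 x -0.018 0.016 y -0.024 0.028 ngap -0.0036 pgap 0.01
0.026 68 x -0.013 0.01 y -0.024 0.028 ngap -0.0102 pgap 0.0139
0.03 57 x -0.013 0.009 y -0.024 0.029 ngap -0.0092 pgap 0.015
0.034 67 x -0.013 0.011 y -0.024 0.028 ngap -0.0104 pgap 0.0144
0.038 55 x -0.012 0.01 y -0.024 0.028 ngap -0.0093 pgap 0.0143
0.042 61 x -0.014 0.01 y -0.022 0.028 ngap -0.0103 pgap 0.0144
0.046 43 x -0.013 0.006 y -0.022 0.03 ngap -0.0108 pgap 0.0162
```

View pics/s8.png

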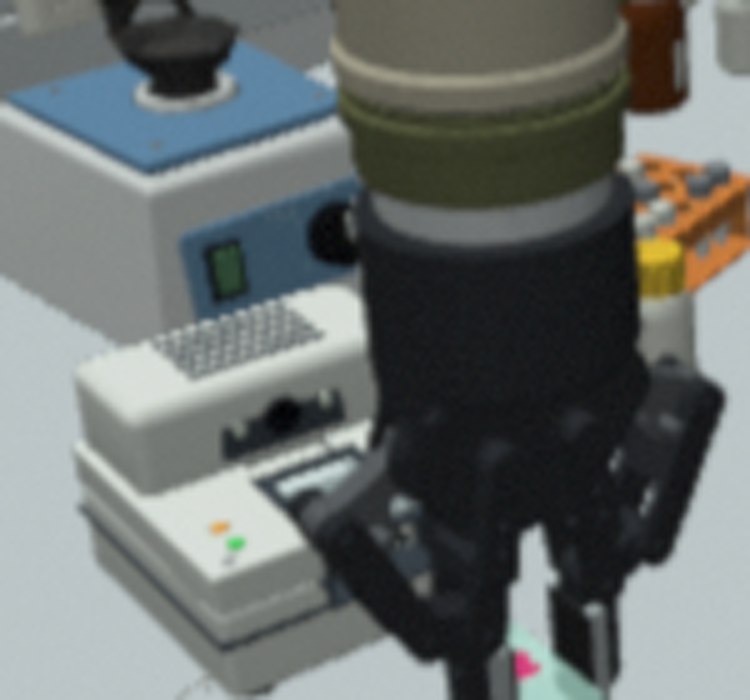

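View pics/t8.png

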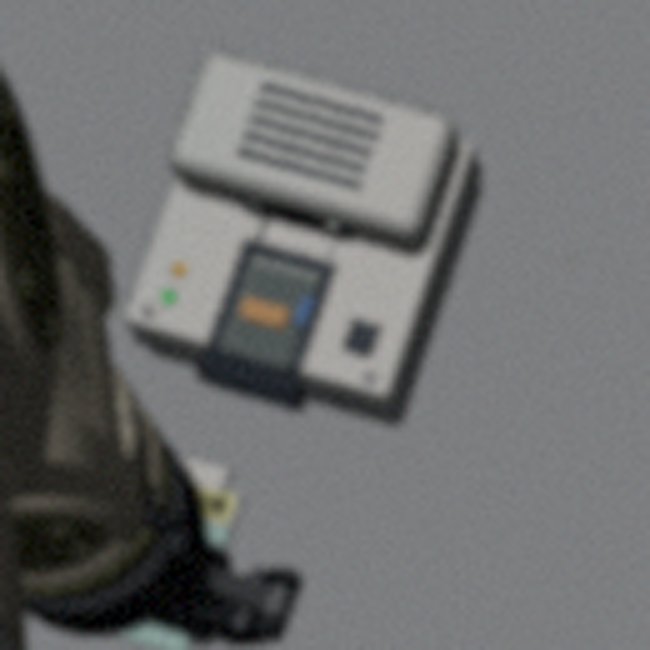

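```bash
cat > ov2.py <<'E'
from ov import *
def sl(end,yaw,z=.047):
    a=np.radians(yaw); c=(end[0]-.038*np.cos(a),end[1]-.038*np.sin(a)); return slide(c,yaw,z)
E
python3 - <<'E'
from ov2 import *
t=pickle.load(open('top8.pkl','rb'))
T=np.array([.4698,.2152]); a=np.radians(-11.3); X=np.array([np.cos(a),np.sin(a)]);Y=np.array([-X[1],X[0]])
for i,dy in enumerate((0,-.003)):
    draw(t,sl(T+.056*X+dy*Y,-11.3)+reader((.6151,.1823),-11.3),(175,175,235,235),10,f't8_{i}.png')
E
```

```text
(no output)
```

View pics/t8_0.png

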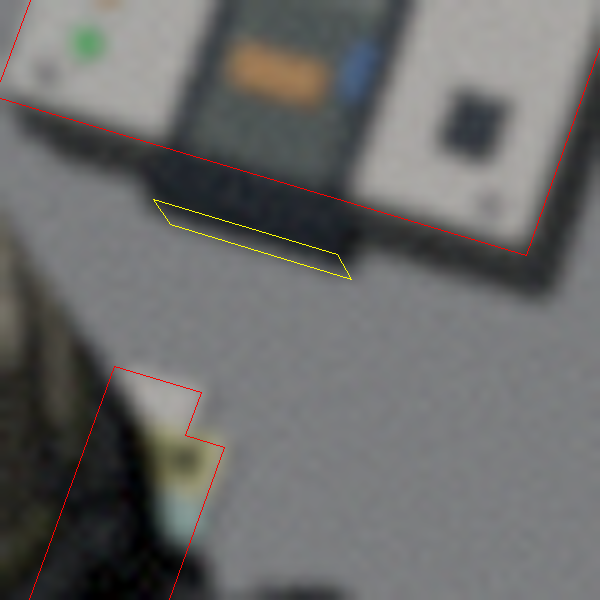

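Emit:
{"api": "move_arm", "payload": {
  "deltas": [1, 0, 0.0037, 0, 0, 0, 0, 1, 0.009, 0, 0, 0, 0, 0, 1, 0.009, 0, 0, 0, 0, 0, 1, 0, 0, 0, 0, 0, 0, 1, 0, 0, 0, 0, 0, 0, 1, 0, 0, 0, 0, 0, 0]
}}

```text
clock: 15.45
tcp_pos: [0.4868, 0.2078, 0.0245]
orientation: [0.0, 0.995, -0.098, -0.0]
wrist_force: [-0.1, -0.0, -0.4]
finger_gap: 0.0245
```

```bash
python3 - <<'E'
from ov2 import *
M=np.array([.5563,.1941]); a=np.radians(-11.3); X=np.array([np.cos(a),np.sin(a)]); E=M-.015*X-.056*X
togo(E[0],E[1],.0237,-11.3)
t=cam('top'); pickle.dump(t,open('top9.pkl','wb')); T=env.get_state()['tcp_pos'][:2]
draw(t,sl(T+.056*X,-11.3)+reader((.6151,.1823),-11.3),(175,175,235,235),10,f't9.png')
draw(t,[],(175,165,245,235),8,f't9n.png')
p=cam('scene'); W=[]
pickle.dump(p,open('scene9.pkl','wb'));draw(p,[],(200,250,300,330),6,'s9.png')
togo(E[0],E[1],.0237,-11.3)
E
```

```text
clock 15.45 tcp [0.4868 0.2078 0.0245] gap 0.0245 F [-0.1 -0.  -0.4]
tool shift mm [-0.1 -0.2  0.8] rotvec deg [0.01 0.03 0.03] shift in target frame mm [-0.1 -0.2  0.8]
clock 15.55 tcp [0.4868 0.2078 0.0246] gap 0.0242 F [ 0.1 -1.7  0.3]
tool shift mm [-0.2 -0.2  0.9] rotvec deg [0.   0.02 0.03] shift in target frame mm [-0.2 -0.2  0.9]
```

View pics/t9.png

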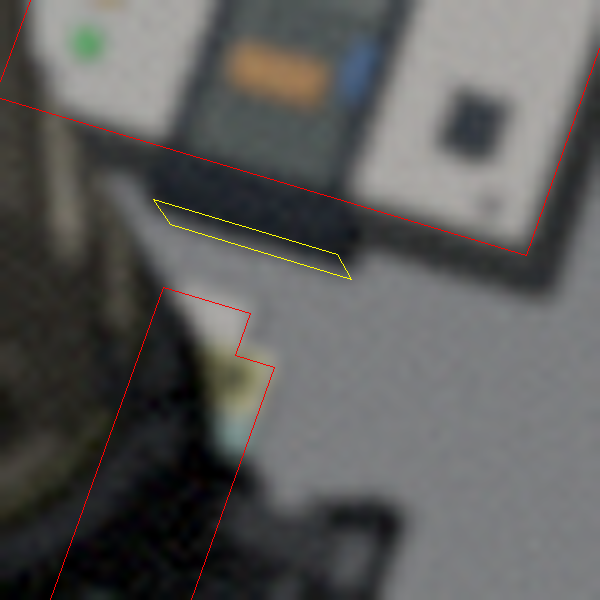

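View pics/t9n.png

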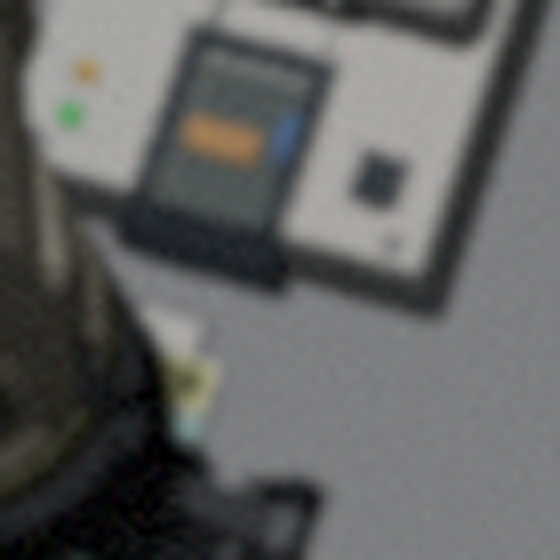

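View pics/s9.png

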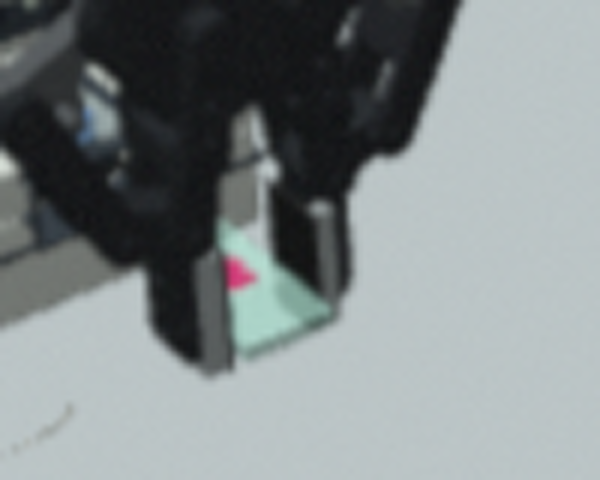

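Emit:
{"api": "move_arm", "payload": {
  "deltas": [1, 0.009, 0, 0.0008, 0, 0, 0, 1, 0.009, 0, 0, 0, 0, 0, 1, 0.009, 0, 0, 0, 0, 0, 1, 0, 0, 0, 0, 0, 0, 1, 0, 0, 0, 0, 0, 0]
}}

```text
clock: 16.18
tcp_pos: [0.5134, 0.2024, 0.0236]
orientation: [0.0, 0.995, -0.098, -0.0]
wrist_force: [0.0, 0.3, 0.4]
finger_gap: 0.0248
```

```bash
python3 - <<'E'
from ov2 import *
M=np.array([.5563,.1941]); a=np.radians(-11.3); X=np.array([np.cos(a),np.sin(a)]); E=M+.037*X-.056*X
togo(E[0],E[1],.0237,-11.3); print(env.get_state()['ft_torque'].round(2))
t=cam('top'); T=env.get_state()['tcp_pos'][:2]
draw(t,sl(T+.056*X,-11.3),(175,155,245,225),8,f't10.png')
E
```

```text
clock 16.175 tcp [0.5134 0.2024 0.0236] gap 0.0248 F [0.  0.3 0.4]
tool shift mm [24.7 -0.3 -0.1] rotvec deg [0.01 0.04 0.01] shift in target frame mm [24.7 -0.3 -0.1]
[-0.05  0.07 -0.04]
```

View pics/t10.png

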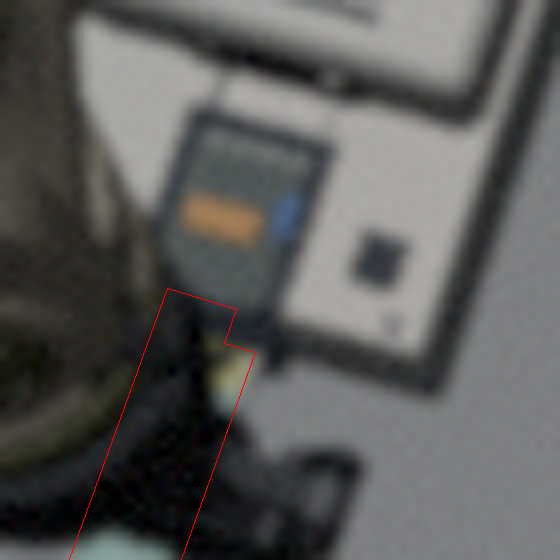

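Emit:
{"api": "move_arm", "payload": {
  "deltas": [1, 0.006, 0, 0, 0, 0, 0, 1, 0.006, 0, 0, 0, 0, 0, 1, 0, 0, 0, 0, 0, 0, 1, 0, 0, 0, 0, 0, 0]
}}

```text
clock: 16.73
tcp_pos: [0.5265, 0.2006, 0.0241]
orientation: [-0.001, 0.995, -0.098, 0.001]
wrist_force: [1.7, 3.4, -1.2]
finger_gap: 0.0249
```

```bash
python3 - <<'E'
from ov2 import *
M=np.array([.5563,.1941]); a=np.radians(-11.3); X=np.array([np.cos(a),np.sin(a)]); E=M+.037*X-.056*X
togo(E[0],E[1],.0237,-11.3); print(env.get_state()['ft_torque'].round(2))
t=cam('top'); draw(t,[],(175,145,245,215),8,f't11.png')
E
```

```text
clock 16.725 tcp [0.5265 0.2006 0.0241] gap 0.0249 F [ 1.7  3.4 -1.2]
tool shift mm [11.5  0.5  0.4] rotvec deg [-0.07 -0.1   0.04] shift in target frame mm [11.5  0.5  0.4]
[ 0.65 -0.34  0.14]
```

View pics/t11.png

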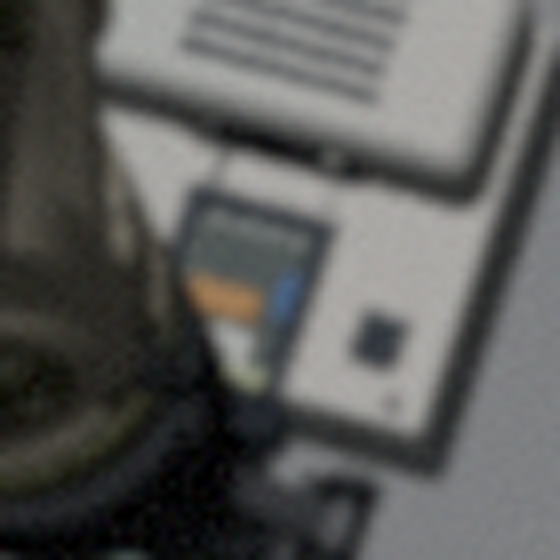

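Emit:
{"api": "move_arm", "payload": {
  "deltas": [1, 0, -0.001, 0, 0, 0, 0, 1, 0.004, 0, 0, 0, 0, 0, 1, 0.004, 0, 0, 0, 0, 0, 1, 0.002, 0, 0, 0, 0, 0, 1, 0, 0, 0, 0, 0, 0, 1, 0, 0, 0, 0, 0, 0],
  "squeeze": 55
}}

```text
clock: 17.52
tcp_pos: [0.5332, 0.1993, 0.0232]
orientation: [0.0, 0.995, -0.098, -0.002]
wrist_force: [-4.5, 4.3, 1.1]
finger_gap: 0.0241
```

```bash
python3 - <<'E'
from ov2 import *
M=np.array([.5563,.1941]); a=np.radians(-11.3); X=np.array([np.cos(a),np.sin(a)]); E=M+.037*X-.056*X
togo(E[0],E[1],.0237,-11.3); s=env.get_state(); print(s['ft_torque'].round(2), 'Fx',s['wrist_force'][:2]@X,'Fy',s['wrist_force'][:2]@[-X[1],X[0]])
t=cam('top'); draw(t,[],(175,145,245,215),8,f't12.png')
E
```

```text
clock 17.525 tcp [0.5332 0.1993 0.0232] gap 0.0241 F [-4.5  4.3  1.1]
tool shift mm [ 4.7  0.6 -0.6] rotvec deg [0.03 0.25 0.06] shift in target frame mm [ 4.7  0.6 -0.5]
[0.7  0.81 0.16] Fx -5.217131597725554 Fy 3.389616985001382
```

View pics/t12.png

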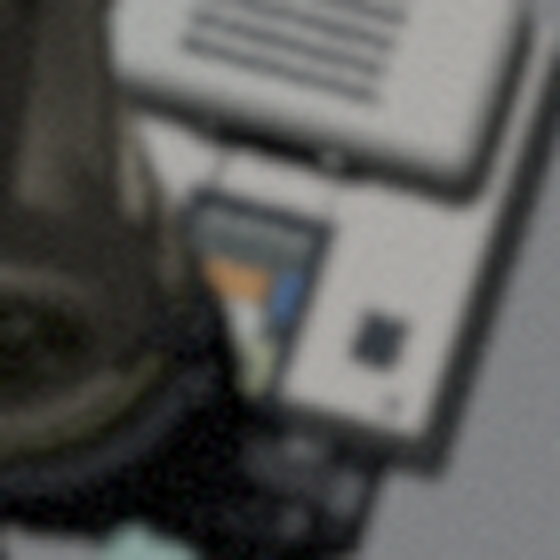

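Emit:
{"api": "move_arm", "payload": {
  "deltas": [1, 0, -0.001, 0, 0, 0, 0, 1, 0.003, 0, 0, 0, 0, 0, 1, 0.003, 0, 0, 0, 0, 0, 1, 0, 0, 0, 0, 0, 0, 1, 0, 0, 0, 0, 0, 0]
}}

```text
clock: 18.2
tcp_pos: [0.5381, 0.1985, 0.0228]
orientation: [0.001, 0.995, -0.098, -0.003]
wrist_force: [-8.3, 1.5, 2.7]
finger_gap: 0.0239
```

```bash
cat > chk.py <<'E'
from ov2 import *
import sys
M=np.array([.5563,.1941]); a=np.radians(-11.3); X=np.array([np.cos(a),np.sin(a)]); E=M+.037*X-.056*X
togo(E[0],E[1],.0237,-11.3); s=env.get_state(); print(s['ft_torque'].round(2), 'Fx',s['wrist_force'][:2]@X,'Fy',s['wrist_force'][:2]@[-X[1],X[0]])
t=cam('top'); draw(t,[],(175,145,245,215),8,sys.argv[1])
E
python3 chk.py t13.png
```

```text
clock 18.2 tcp [0.5381 0.1985 0.0228] gap 0.0239 F [-8.3  1.5  2.7]
tool shift mm [-0.3  0.7 -0.9] rotvec deg [0.12 0.35 0.03] shift in target frame mm [-0.3  0.7 -0.9]
[0.26 1.38 0.07] Fx -8.450442949327503 Fy -0.16885075540584404
```

View pics/t13.png

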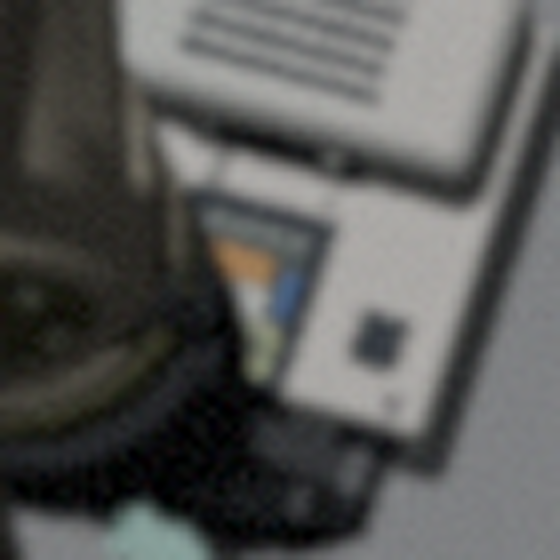

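Emit:
{"api": "move_arm", "payload": {
  "deltas": [1, 0.002, 0, -0.0005, 0, 0, 0, 1, 0.002, 0, 0, 0, 0, 0, 1, 0, 0, 0, 0, 0, 0, 1, 0, 0, 0, 0, 0, 0]
}}

```text
clock: 18.75
tcp_pos: [0.5382, 0.1983, 0.0223]
orientation: [0.001, 0.995, -0.098, -0.007]
wrist_force: [-15.0, 4.3, 5.0]
finger_gap: 0.0243
```

```bash
python3 chk.py t14.png
```

```text
clock 18.75 tcp [0.5382 0.1983 0.0223] gap 0.0243 F [-15.    4.3   5. ]
tool shift mm [-0.4  0.5 -1.4] rotvec deg [0.15 0.74 0.11] shift in target frame mm [-0.4  0.5 -1.4]
[0.72 2.7  0.1 ] Fx -15.56633174343013 Fy 1.3099133143117556
```

View pics/t14.png

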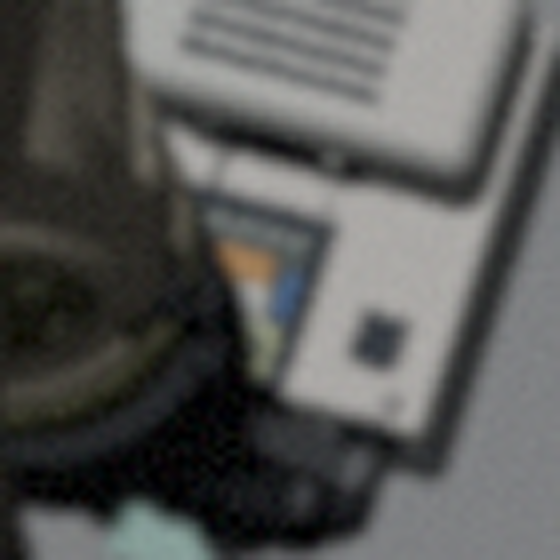

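Emit:
{"api": "move_arm", "payload": {
  "deltas": [1, -0.001, 0, 0, 0, 0, 0, 1, 0, 0, 0, 0, 0, 0, 1, 0, 0, 0, 0, 0, 0, 1, 0, 0, 0, 0, 0, 0]
}}

```text
clock: 19.3
tcp_pos: [0.5381, 0.1983, 0.0226]
orientation: [0.001, 0.995, -0.098, -0.006]
wrist_force: [-13.2, 4.1, 3.0]
finger_gap: 0.0243
```

```bash
python3 chk.py t15.png; python3 -c "
from ov2 import *
p=cam('scene');draw(p,[],(180,230,280,330),6,'s15.png')"
```

```text
clock 19.3 tcp [0.5381 0.1983 0.0226] gap 0.0243 F [-13.2   4.1   3. ]
tool shift mm [-0.4  0.6 -1.1] rotvec deg [0.14 0.64 0.09] shift in target frame mm [-0.4  0.6 -1.1]
[0.57 2.36 0.07] Fx -13.77873845405564 Fy 1.3980202837580182
```

View pics/s15.png

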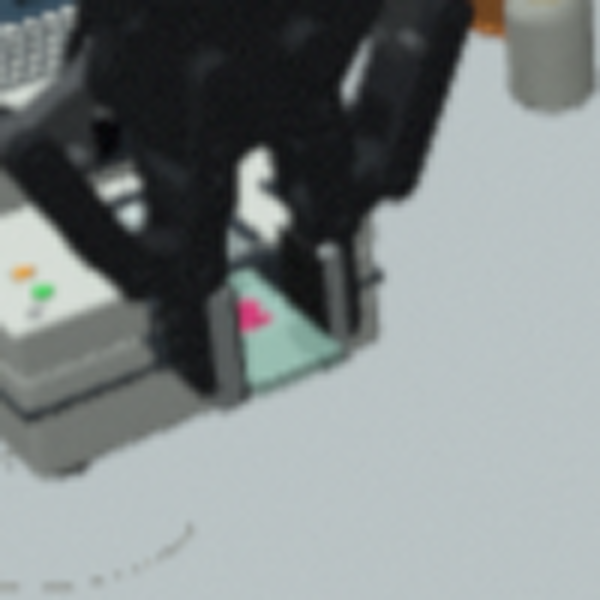

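View pics/t15.png

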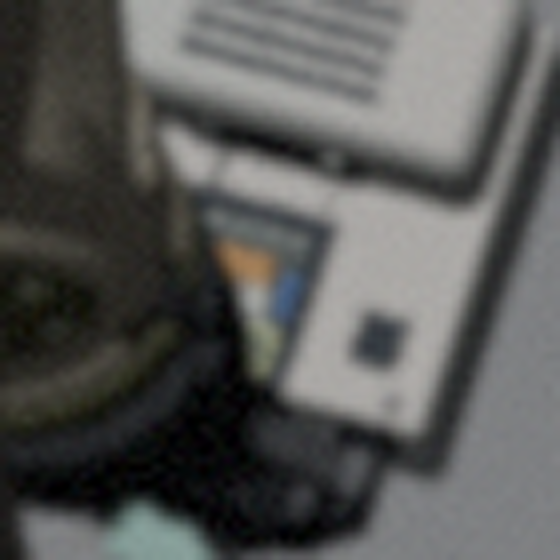

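The slide is held label up in the slot. The carriage is against its stop and the forces are steady, so I'm handing in.

```bash
python3 -c "
from h import *
print(order.hand_in()); s=env.get_state(); print(s['clock'],s['tcp_pos'],s['wrist_force'],s['finger_gap'])"
```

```text
the job is handed in; nothing more can be done
None
the job is handed in; nothing more can be done
```

The unread slide is in the reader's slot, label up and frosted end first, with the carriage pushed home. I handed the job in at about 19.3 s, with the gripper still holding the slide. No verdict was reported.

**How it went:** I identified the slide by its yellow label and right-hand notch. I took it by the clear end, lifted it and fed it in. On the way over, joint 6 reached its limit and tilted the slide by about 5.5°, so I unwound the wrist nearly a full turn in free air.

**Last checks:**
- **Carriage:** a further 4 mm of commanded push moved the tool no farther and raised the axial force from 8.5 to 15.6 N, which I read as the hard stop. I then eased back 1 mm and the force held at about 13.8 N.
- **Depth:** the slide's leading edge works out at about 37 mm beyond the mouth. The top picture shows the orange carriage moved in and the notch beside the blue key.
- **Grip and alignment:** the tool tilt was about 0.6°. The finger gap held at 24.3 mm, with the grip set to 55 N.

**What disagreed:**
- **Cameras:** the two disagreed by 6 to 9 mm across the bench. The top camera matched the arm, so I used it for the slot.
- **Fingertips:** at the slide's width they sat roughly 19 mm farther back from the tool point than stated, so I set the grasp height from the pictures.
- **Finger gap:** it read 24.3 mm on a 26 mm slide.

I did not photograph the two read slides or the marker again at the end. The path kept clear of them and of the dropper.

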